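Put the adhesive rolls and parts cups away dust-free at closing

ROBOT

A 6-joint arm with a two-finger parallel gripper is mounted at the origin on a cart in front of the work surface, level with it; the furniture and walls round the work are solid. World frame = base frame: x ahead of the robot, y to its left, z up, the work surface at z = 0. Lengths are in mm, angles in rad, forces in N, time in s.
With the tool pointing down it reaches from about 300 to 775 mm from the base axis. Payload 14.6 kg.
Tool frame: the origin (TCP) lies between the finger pads; the fingertips stand 17 mm ahead of it and the grasp point (between the pads) lies 2 mm behind it (manip.tip_reach is the distance from the TCP to the fingertips, in mm); z points along the fingers, y is the line along which they close (so a half turn about z gives the same grasp; the last joint's range is limited). The gripper opens to 94 mm and grips with 3 to 60 N. Pads are 16 mm wide; open, the fingers measure 119 mm over their backs; the gripper's body (75 mm by 177 mm) begins 78 mm behind the grasp point.
Start: joints at [-1.386, 0.3, 1.521, -0, 1.321, -0.067], TCP at [137.025, -532.648, 202.246] pointing down, gripper open.
Joint ranges: [-3.03, 3.03], [-0.79, 2.21], [0.23, 2.52], [-1.04, 4.18], [0, 3.07], [-2.55, 2.55]. Speed limits (rad/s): [2.22, 2.22, 2.57, 3.14, 3.14, 3.14].

INTERFACE

Orientations are given as [roll, pitch, yaw] about the fixed x, y, z axes, in that order (R = Rz(yaw) Ry(pitch) Rx(roll)).
In Python, from cell import manip, viewer gives the robot as it stands.
- The arm moves only by the tool apply_moves, never from a script. Its argument "moves" is a list of rows, each a list of 3 entries, a list of its own where there are three numbers: the shift along the tool's x, y, z each as a share of 0.25 m, from -1 to 1, then the turn, a rotation vector about the tool's x, y, z each as a share of pi rad, from -1 to 1, then the closure, from 0 (fully open) to 1 (shut). In form: [[[dx, dy, dz], [wx, wy, wz], grip], ...]. A call has 1 to 12 rows; each row is the pose to reach, as a shift and turn from the pose commanded when the call began, along the tool's axes at that moment, turning the shorter way round; what a row does not reach only later rows make up. A row lasts 1/12 s, in which the tool goes at most 41.7 mm and 7.16 degrees, less where a joint would pass 70% of its speed; a pose out of reach is approached as far as the arm can. A call with a number of a shift or a turn outside -1 to 1 is refused whole. A call with a gripper value outside its range is refused whole. The fingers move at their own pace and stop on an object; "squeeze" is the grip in N (left out, the last holds). Time passes only in rows, so rows that repeat a pose let the fingers close. It gives the time, the measured TCP pose, the force, the opening and the grip force at its end, in the units of the state.
- manip.read_state(): the state, without advancing time (a new reading comes with each control period).
- viewer.camera(name): name is "scene" or "top" or "wrist"; returns the picture (400x640x3 uint8, blue, green, red); there is no depth.
- viewer.camera_info(name): a dict with "camera_matrix" (3x3 intrinsics, pixels), "R" (3x3) and "t" (3): a world point X has camera coordinates R X + t. Camera axes: x right, y down, z forward; pixel columns grow to the right and rows downward; lengths in mm; the calibration is good to about 2 mm. A picture is of the moment at which its call begins: read the wrist's pose just before it. camera_info takes no time and is no camera call; for the wrist camera it gives the pose at the moment of the call.
- manip.sign_off(): hands the job in; it is judged then, once.
The state is a dict: "clock": time; "joints": joint angles; "qd": joint speeds; "effort": joint torques, N m; "eef_pos": TCP position; "eef_rot": TCP orientation; "wrist_force": force on the tool from outside, world axes, zero at the start; "moment": the same for the moment, N m; "finger_gap": finger opening in mm; "finger_force": force on a finger pad.
Only numpy, scipy, OpenCV 4.12 (cv2) and the standard library are available. Lean on these libraries where they do the work, as an engineer would, in place of code of your own. Each camera call takes 0.05 s, during which the arm holds its last target. There are 200 camera calls.

TASK

Close the repair bench for the night so that no dust settles on the sticky rolls or in the parts cups. Slip the adhesive rolls that lie on the bench down the spindle of the storage stand, widest first and each fully home before the next goes on; then turn the large cover cup upside down and set it over the spindle so that its rim sits flat on the board. Also turn every parts cup upside down and set it over one of the two low discs of the stand, rim flat on the board, one cup to a disc, at whatever point in the job suits you, and leave the phone, the side cutters and the screwdriver where they lie.

Things in the scene. Friction and masses are not known exactly. Their poses are not given: they have to be found in the camera images.
- spindle (a point): Foot of the stand's spindle, on its axis, on top of its round pale aluminium flange (53 mm across, 6 mm high on the board, bevelled), 14 mm above the bench. The plain steel spindle is 22 mm thick with a rounded tip and rises 52 mm above this point. z up. It stands at the +y end of the board, 57 mm from that end, midway across.
- disc_near_spindle (a point): Centre of the stand's middle pale aluminium locating disc, at board-top height (8 mm above the bench). The disc is 43 mm across and stands 6 mm above the board, its upper edge bevelled 3 mm; 108 mm from the spindle axis towards the stand's -y. Axes as the stand's.
- disc_far_end (a point): The same for the second, like disc, 216 mm from the spindle axis, at the other end of the board.
- cover_mid (a point): Cover cup, the largest dark grey cup: square with rounded corners, straight-sided, 68 x 68 mm outside, 66 mm tall, one end open, walls 2.5 mm (63 mm inside), floor 3 mm, 70 to 120 g. Point: its centre, half-way up; z points out of the mouth (up at the start: it stands mouth-up on the bench), x and y are square to its flat sides. Lies still on a side.
- cup_1_mid (a point): A parts cup, empty: dark grey, square with rounded corners, straight-sided, 58 x 58 mm outside, 60 mm tall, one end open, walls 2.5 mm (53 mm inside), floor 3 mm, about 70 g. Point: its centre, half-way up; z points out of the mouth (up at the start), x and y are square to its flat sides. Lies still on a side. May be absent.
- cup_2_mid (a point): A second parts cup just like cup_1. May be absent.
- roll_wide_mid (a point): Widest roll of adhesive tape, off-white with a card core: a ring 52 mm outside, 25 mm bore, 18 mm high, lying flat, 60 to 100 g. The point is its centre, half-way up (9 mm); z is its axis. May be absent.
- roll_mid_mid (a point): Middle roll, alike but 46 mm outside, 25 mm bore, 15 mm high, about 58 g; centre half-way up. May be absent.
- roll_small_mid (a point): Smallest roll, alike but 40 mm outside, 25 mm bore, 12 mm high, about 40 g; centre half-way up. May be absent.
- stand: The storage stand, fixed: a dark steel board 108 x 330 mm, 8 mm thick, on the bench, with the spindle and two discs in line along it. Origin under the board's centre, at bench height, below disc_near_spindle. y runs along the board towards the spindle, z up.
- phone: A phone, 144 x 68 x 8 mm, lying flat behind the stand; bystander. Origin at the centre of its underside, x along its length.
- cutters: Side cutters with red handles, 114 x 44 x 10 mm, lying flat; bystander. Origin at the underside, near the middle.
- driver: Screwdriver with a green handle, 130 x 15 x 17 mm, lying on the bench behind the stand; bystander. Origin at the underside, near the middle.

How it is judged:
By the outcome, as a careful person would: the job done as asked, in the order asked, and still so for the second after the job is handed in, with the robot touching nothing.
Of roll_wide, roll_mid, roll_small only 2 to 3 are there at a start; the rules pass over those that are not, and their reading is None.
Of cup_1, cup_2 only 1 to 2 are there at a start; the rules pass over those that are not, and their reading is None.
At some moment in a run one of roll_wide, roll_mid, roll_small, cup_1, cup_2, cover may be knocked a few centimetres aside while the robot is not near it.
Once in a run the grip may slacken for a moment while it holds something.
It also fails if it takes over 210 s, if anything falls off the work surface, if the arm or the gripper's body presses on something with over 40 N, if the wrist force passes 120 N, or if a joint passes its speed limit or range.

## Working session

There is one attempt and no reset: what is moved stays moved. The work goes in short steps, Python scripts to look and compute and a tool call to move; the robot and the scene stay as the last step left them, time stands still between calls to the robot, and variables do not carry over. Pictures are saved under pics/ and viewed, at most 14 in all, crops included, and the job is handed in when it is done.

Besides the shell and the picture viewer there is one more tool, called by a JSON object that holds its "api" and its "payload". apply_moves: Moves the arm, as the interface text tells. Shift numbers are shares of 0.25 m and turn numbers shares of pi rad, none past 1 either way. Its arguments: {"type":"object","properties":{"moves":{"type":"array"},"squeeze":{"type":"number"}},"required":["moves"]}

```bash
ls; mkdir -p pics; python3 - <<'E'
from cell import manip, viewer
import cv2
print(manip.read_state())
for n in("top","scene"):
    im=viewer.camera(n); cv2.imwrite(f"pics/{n}0.png",im); print(n,viewer.camera_info(n))
E
```

```text
pics
{'clock': 0.0, 'joints': array([-1.38558210e+00,  3.00477591e-01,  1.52156150e+00, -4.50483291e-06,
        1.32071959e+00, -6.66028076e-02]), 'qd': array([-2.42783084e-03,  1.24926679e-03,  1.66924349e-05, -1.34443011e-03,
        3.88448523e-04, -2.25775215e-04]), 'effort': array([ 2.23850970e-03, -5.31804907e+01, -3.52735376e+01,  7.09088054e-02,
        2.43287114e-02, -1.07484975e-04]), 'eef_pos': array([ 136.98600702, -532.39492621,  201.69106397]), 'eef_rot': array([-3.14042893e+00, -7.32491019e-05,  2.51818109e-01]), 'wrist_force': array([-0.67655674,  0.01181667, -0.40329863]), 'moment': array([-0.02168587, -0.01989129, -0.01877349]), 'finger_force': 0.0, 'finger_gap': 94.23607346048927}
top {'camera_matrix': array([[506.80856908,   0.        , 315.71422315],
       [  0.        , 506.80856908, 196.40971953],
       [  0.        ,   0.        ,   1.        ]]), 'R': array([[-2.66958965e-02, -9.99641602e-01, -1.99893599e-03],
       [-9.94487001e-01,  2.67609805e-02, -1.01387643e-01],
       [ 1.01404800e-01, -7.18718165e-04, -9.94844988e-01]]), 't': array([  20.3180841 ,  597.24965522, 1236.19163972])}
scene {'camera_matrix': array([[465.35982657,   0.        , 320.48410003],
       [  0.        , 465.35982657, 196.06081145],
       [  0.        ,   0.        ,   1.        ]]), 'R': array([[-0.63816471, -0.76969424,  0.01779268],
       [-0.33870686,  0.25992301, -0.90427744],
       [ 0.69139241, -0.58310446, -0.42657441]]), 't': array([380.65048356, 266.56172819, 880.63258225])}
```

View pics/top0.png

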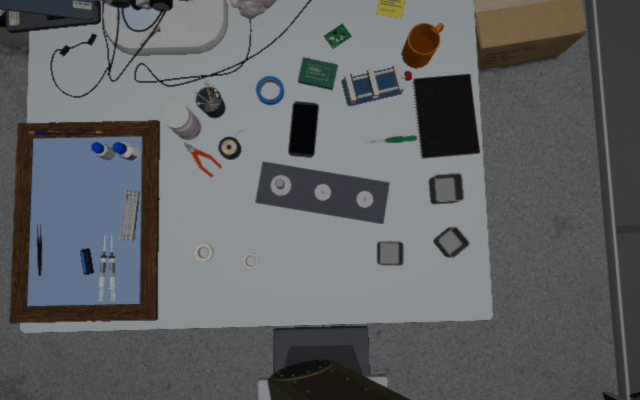

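View pics/scene0.png

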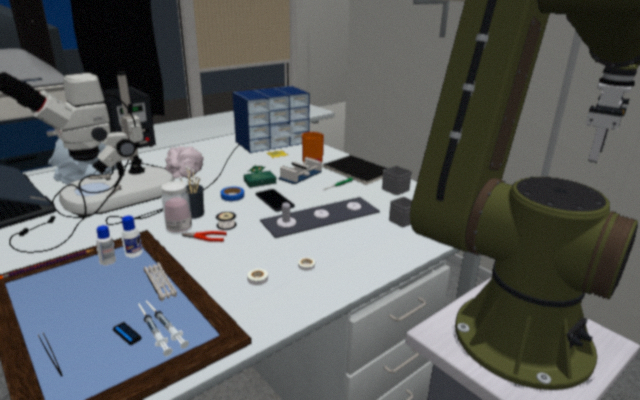

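```bash
cat > h.py <<'E'
import numpy as np, cv2
from cell import manip, viewer
from scipy.spatial.transform import Rotation as Ro
def ray(ci,uv,z):
    """pixel(s) -> world points on the plane at height z"""
    uv=np.atleast_2d(uv).astype(float); K,R,t=ci["camera_matrix"],np.array(ci["R"]),np.array(ci["t"])
    d=np.c_[uv,np.ones(len(uv))]@np.linalg.inv(K).T@R; c=-R.T@t
    return c+d*((z-c[2])/d[:,2])[:,None]
def proj(ci,X):
    p=(np.atleast_2d(X)@np.array(ci["R"]).T+ci["t"])@ci["camera_matrix"].T
    return p[:,:2]/p[:,2:]
def rot(): return Ro.from_euler("xyz",manip.read_state()["eef_rot"]).as_matrix()
def go(target,yaw=None,R=None,base=None):
    """print the move (shares) from now to target; yaw = tool-down yaw"""
    s=manip.read_state(); R0=rot()
    if R is None: R=Ro.from_euler("xyz",[np.pi,0,yaw]).as_matrix() if yaw is not None else R0
    d=R0.T@(np.array(target)-s["eef_pos"])/250; w=Ro.from_matrix(R0.T@R).as_rotvec()/np.pi
    print("shift",d.round(4),"turn",w.round(4),"rows>=",int(np.ceil(max(np.linalg.norm(d)*6,np.linalg.norm(w)*180/7.16))))
E
python3 - <<'E'
from h import *
im=cv2.imread("pics/top0.png"); ci=viewer.camera_info("top")
g=cv2.cvtColor(im,cv2.COLOR_BGR2GRAY)
def rep(m,name,z,box,lo,hi):
    x0,y0,x1,y1=box; mm=np.zeros_like(m); mm[y0:y1,x0:x1]=m[y0:y1,x0:x1]
    for c in cv2.findContours(mm,cv2.RETR_EXTERNAL,cv2.CHAIN_APPROX_NONE)[0]:
        a=cv2.contourArea(c)
        if lo<a<hi:
            w=ray(ci,c[:,0],z)[:,:2].astype(np.float32); r=cv2.minAreaRect(w); print(name,cv2.boundingRect(c),a,np.round(r[0],1),np.round(r[1],1),round(r[2],1))
dark=((g<110)*255).astype(np.uint8)
rep(dark,"board",8,(240,155,400,230),3000,20000)
rep(dark,"cups",60,(370,165,480,270),200,5000)
hsv=cv2.cvtColor(im,cv2.COLOR_BGR2HSV)
print(im[253,190:218].tolist()); print(im[192,300:345,0].tolist())
cv2.imwrite("pics/crop.png",np.hstack([cv2.resize(im[235:280,185:270],None,fx=4.6,fy=6,interpolation=cv2.INTER_CUBIC)[:,:390],cv2.resize(im[165:265,370:470],(400,400),interpolation=cv2.INTER_CUBIC)[:270]]))
E
```

```text
board (255, 162, 135, 62) 5329.5 [610.5 -12.1] [330.3 108.6] 79.0
cups (377, 241, 27, 25) 582.0 [ 452.6 -171.2] [62.8 57.8] 87.8
cups (433, 227, 37, 31) 691.0 [ 475.6 -319.4] [66.1 68.5] 37.3
cups (370, 179, 20, 45) 633.5 [ 578.7 -143.8] [ 47.7 104. ] 79.6
cups (428, 173, 36, 32) 922.5 [ 605.9 -313.5] [73.5 83.7] 2.5
[[146, 143, 139], [146, 144, 139], [146, 144, 139], [147, 145, 140], [150, 153, 150], [152, 158, 154], [147, 155, 153], [114, 130, 141], [78, 95, 107], [103, 107, 107], [136, 135, 131], [145, 143, 138], [146, 144, 139], [146, 144, 139], [146, 143, 139], [146, 144, 139], [146, 144, 139], [141, 141, 139], [115, 129, 140], [139, 149, 150], [150, 157, 154], [150, 155, 152], [118, 121, 118], [127, 126, 122], [142, 140, 135], [146, 144, 139], [147, 144, 139], [146, 144, 140]]
[64, 65, 64, 64, 65, 64, 64, 65, 65, 64, 65, 65, 65, 70, 102, 133, 143, 145, 145, 145, 139, 129, 125, 126, 136, 143, 143, 143, 143, 142, 127, 88, 66, 64, 65, 65, 65, 64, 64, 63, 62, 63, 62, 63, 63]
```

```bash
python3 - <<'E'
from h import *
im=cv2.imread("pics/top0.png"); ci=viewer.camera_info("top")
b,gg,r=[im[:,:,i].astype(int) for i in range(3)]
def comps(m,box,lo,zs):
    mm=np.zeros(m.shape,np.uint8); x0,y0,x1,y1=box; mm[y0:y1,x0:x1]=m[y0:y1,x0:x1]*255
    for c in cv2.findContours(mm,cv2.RETR_EXTERNAL,cv2.CHAIN_APPROX_NONE)[0]:
        if cv2.contourArea(c)>lo:
            for z in zs:
                w=ray(ci,c[:,0],z)[:,:2].astype(np.float32); e=cv2.fitEllipse(w); print(cv2.boundingRect(c),z,np.round(e[0],1),np.round(e[1],1),"area-d+1px",round(2*np.sqrt(cv2.contourArea(w)/np.pi)+2.4,1))
comps((r-b)>-3,(180,230,275,285),60,[9,17])
print("discs")
comps((b>110),(262,165,385,215),80,[14])
E
```

```text
(243, 253, 16, 16) 9 [442.4 172.1] [38.1 38.4] area-d+1px 40.5
(243, 253, 16, 16) 17 [442.6 171.1] [37.8 38.1] area-d+1px 40.2
(194, 243, 19, 19) 9 [466.8 291. ] [44.2 45.4] area-d+1px 47.0
(194, 243, 19, 19) 17 [466.8 289.2] [43.9 45.1] area-d+1px 46.7
discs
(262, 204, 62, 11) 14 [569.  125.3] [ 20.2 227.6] area-d+1px 50.6
(357, 191, 16, 17) 14 [ 590.  -118.4] [39.  39.8] area-d+1px 41.6
(315, 184, 16, 17) 14 [610.2 -12.6] [38.9 40.1] area-d+1px 41.7
(271, 175, 20, 20) 14 [631.1  93.3] [49.  49.6] area-d+1px 51.5
(287, 165, 98, 17) 14 [ 657.1 -151.1] [ 32.7 375.1] area-d+1px 80.6
```

View pics/crop.png

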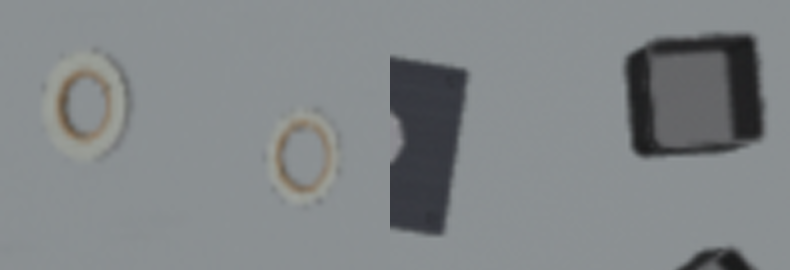

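{"api": "apply_moves", "payload": {"moves": [[[0.94,-0.75,0],[0,0,-0.42],0],[[0.94,-0.75,0],[0,0,-0.42],0],[[0.94,-0.75,0],[0,0,-0.42],0],[[0.94,-0.75,0],[0,0,-0.42],0],[[0.94,-0.75,0],[0,0,-0.42],0],[[0.94,-0.75,0],[0,0,-0.42],0],[[0.94,-0.75,0],[0,0,-0.42],0],[[0.94,-0.75,0],[0,0,-0.42],0],[[0.94,-0.75,0],[0,0,-0.42],0],[[0.94,-0.75,0],[0,0,-0.42],0],[[0.94,-0.75,0],[0,0,-0.42],0],[[0.94,-0.75,0],[0,0,-0.42],0]]}}

```text
clock: 1.1
eef_pos: [317.9, -292.3, 202.1]
eef_rot: [-3.141, -0.0, 1.575]
wrist_force: [-0.1, 0.6, -0.6]
finger_gap: 94.2
finger_force: 0.0
```

{"api": "apply_moves", "payload": {"moves": [[[1,0.24,0],[0,0,0],0],[[1,0.24,0],[0,0,0],0],[[1,0.24,0],[0,0,0],0],[[1,0.24,0],[0,0,0],0],[[1,0.24,0],[0,0,0],0],[[1,0.24,0],[0,0,0],0],[[1,0.24,0],[0,0,0],0],[[1,0.24,0],[0,0,0],0]]}}

```text
clock: 1.77
eef_pos: [378.0, -40.7, 202.2]
eef_rot: [-3.141, -0.0, 1.573]
wrist_force: [-0.1, -0.4, -0.1]
finger_gap: 93.8
finger_force: 0.0
```

{"api": "apply_moves", "payload": {"moves": [[[1,0.2,0],[0,0,0],0],[[1,0.2,0],[0,0,0],0],[[1,0.2,0],[0,0,0],0],[[1,0.2,0],[0,0,0],0],[[1,0.2,0],[0,0,0],0],[[1,0.2,0],[0,0,0],0],[[1,0.2,0],[0,0,0],0],[[1,0.2,0],[0,0,0],0]]}}

```text
clock: 2.43
eef_pos: [428.1, 207.6, 201.6]
eef_rot: [-3.14, 0.001, 1.571]
wrist_force: [-0.6, -0.7, 0.3]
finger_gap: 93.6
finger_force: 0.0
```

{"api": "apply_moves", "payload": {"moves": [[[0.33,0.155,0.25],[0,0,0],0],[[0.33,0.155,0.25],[0,0,0],0],[[0.33,0.155,0.25],[0,0,0],0],[[0.33,0.155,0.25],[0,0,0],0],[[0.33,0.155,0.25],[0,0,0],0]]}}

```text
clock: 2.85
eef_pos: [466.7, 288.0, 138.8]
eef_rot: [-3.139, 0.001, 1.569]
wrist_force: [-0.0, -0.0, 0.4]
finger_gap: 93.7
finger_force: 0.0
```

```bash
cat >> h.py <<'E'
def rings(ci,im,z,amin=150):
    """off-white rolls: outer contour centres on plane z"""
    b,r=im[:,:,0].astype(int),im[:,:,2].astype(int)
    m=(((r-b)>-3)&(r>90)).astype(np.uint8)*255
    for c in cv2.findContours(m,cv2.RETR_EXTERNAL,cv2.CHAIN_APPROX_NONE)[0]:
        if cv2.contourArea(c)>amin and len(c)>5:
            w=ray(ci,c[:,0],z)[:,:2].astype(np.float32); e=cv2.fitEllipse(w)
            print("ring",cv2.boundingRect(c),z,np.round(e[0],1),np.round(e[1],1))
E
python3 - <<'E'
from h import *
s=manip.read_state(); ci=viewer.camera_info("wrist"); im=viewer.camera("wrist"); cv2.imwrite("pics/w1.png",im)
print(s["eef_pos"],s["eef_rot"],-ci["R"].T@ci["t"],ci["R"].round(2).tolist(),ci["camera_matrix"][0,0]); rings(ci,im,15,800); go([466.8,290.3,20],np.pi/2)
E
```

```text
[466.73293205 287.98208997 138.78118379] [-3.13947508e+00  1.44335183e-03  1.56928682e+00] [467.48719089 364.28221673 320.38971893] [[1.0, -0.0, -0.0], [-0.0, -0.96, 0.26], [-0.0, -0.26, -0.96]] 324.16917298877155
ring (284, 279, 36, 33) 15 [443.5 174.8] [37.6 38.2]
ring (572, 245, 40, 34) 15 [742.7 214.5] [34.8 40.4]
ring (301, 167, 46, 45) 15 [467.6 290.4] [43.7 44.5]
ring (513, 155, 94, 78) 15 [689.7 281.9] [38.9 97.2]
shift [ 9.800e-03 -2.000e-04  4.795e-01] turn [-0.0001  0.0002 -0.0006] rows>= 3
```

View pics/w1.png

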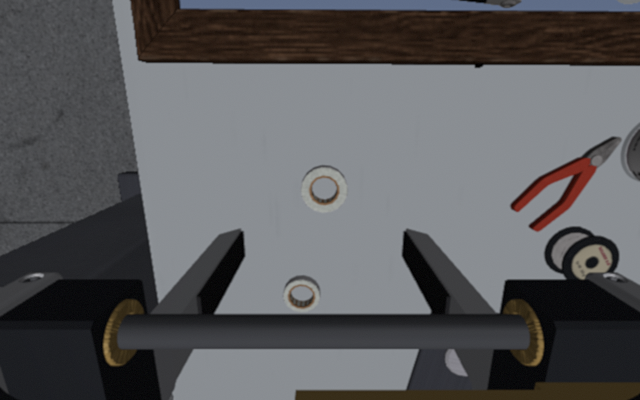

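{"api": "apply_moves", "payload": {"moves": [[[0.01,0.002,0.35],[0,0,0],0.3],[[0.01,0.002,0.47],[0,0,0],0.3],[[0.01,0.002,0.47],[0,0,0],0.3],[[0.01,0.002,0.47],[0,0,0],0.3],[[0.01,0.002,0.47],[0,0,0],0.8],[[0.01,0.002,0.47],[0,0,0],0.8],[[0.01,0.002,0.47],[0,0,0],0.8],[[0.01,0.002,0.47],[0,0,0],0.8],[[0.01,0.002,0.47],[0,0,0],0.8],[[0.01,0.002,0.47],[0,0,0],0.8],[[0.01,0.002,0.47],[0,0,0],0.8],[[0.01,0.002,0.47],[0,0,0],0.8]], "squeeze": 20}}

```text
clock: 3.9
eef_pos: [466.9, 292.6, 22.4]
eef_rot: [3.141, -0.0, 1.571]
wrist_force: [0.7, -0.3, 0.5]
finger_gap: 19.7
finger_force: 0.0
```

```bash
python3 - <<'E'
from h import *
ci=viewer.camera_info("wrist"); im=viewer.camera("wrist"); cv2.imwrite("pics/w2.png",im); rings(ci,im,15,300)
ci=viewer.camera_info("top"); im=viewer.camera("top"); rings(ci,im,15,60);print(manip.read_state())
E
```

```text
ring (289, 366, 30, 24) 15 [453.5 185.9] [10.9 26.1]
ring (305, 254, 37, 19) 15 [467.1 274.4] [12.5 24.8]
ring (603, 240, 37, 33) 15 [659.  278.4] [10.2 26.4]
ring (289, 206, 70, 28) 15 [467.8 303.4] [18.  42.8]
ring (243, 253, 16, 16) 15 [442.5 171.4] [37.9 38.2]
ring (205, 244, 8, 17) 15 [467.5 276.8] [18.6 40.4]
ring (120, 191, 19, 50) 15 [563.6 476.4] [ 31.4 168.2]
ring (184, 143, 38, 35) 15 [696.6 284.7] [ 41.1 117.8]
ring (221, 140, 16, 15) 15 [732.8 223.7] [36.4 37.4]
ring (163, 103, 36, 33) 15 [809.8 345.6] [59.6 99.6]
ring (344, 74, 28, 27) 15 [ 894.9 -121.3] [74.5 88.7]
ring (368, 64, 45, 34) 15 [ 897.3 -187. ] [ 71.5 115.4]
ring (117, 23, 40, 31) 15 [1025.7  462.9] [46.8 97.7]
ring (401, 22, 44, 45) 15 [ 994.6 -283.3] [ 84.  141.4]
ring (156, 11, 25, 22) 15 [1069.2  376. ] [46.5 60.3]
ring (9, 11, 10, 14) 15 [1092.4  785.6] [27.1 40.6]
ring (73, 1, 18, 8) 15 [1123.5  608.2] [16.7 53.4]
ring (474, 0, 113, 48) 15 [1048.9 -551.8] [127.2 340.3]
ring (376, 0, 30, 19) 15 [1090.9 -207.3] [52.4 86.2]
ring (230, 0, 41, 15) 15 [1108.3  163. ] [ 41.3 102.5]
ring (140, 0, 88, 54) 15 [1062.5  338. ] [137.3 248. ]
{'clock': 4.0, 'joints': array([ 4.93361018e-01,  5.17220194e-01,  1.67508319e+00, -2.32472221e-05,
        9.49299480e-01,  4.92745403e-01]), 'qd': array([-3.09219006e-03,  1.73986038e-03, -7.88797618e-04, -9.32250415e-05,
       -7.71044892e-04, -3.30567043e-04]), 'effort': array([-3.78575904e-03, -5.84293377e+01, -2.84136683e+01,  5.93054295e-02,
       -1.73513201e-02, -5.48025037e-04]), 'eef_pos': array([466.86233633, 292.58781974,  22.26478955]), 'eef_rot': array([-3.14159260e+00,  2.14808343e-05,  1.57142548e+00]), 'wrist_force': array([ 0.54734517, -0.65893728, -0.28833595]), 'moment': array([ 0.02865853, -0.07199281, -0.01630124]), 'finger_force': 0.0, 'finger_gap': 18.799035731023828}
```

View pics/w2.png

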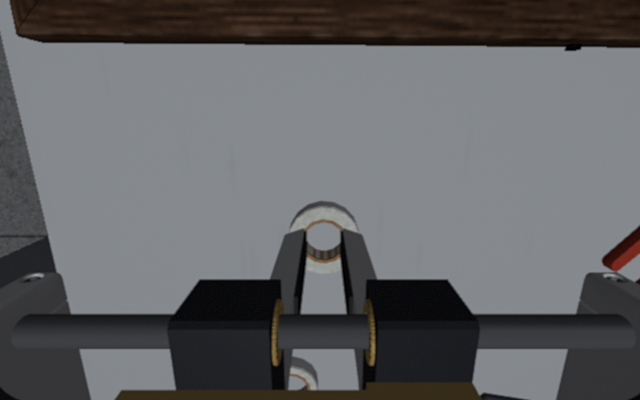

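```bash
python3 - <<'E'
from h import *
print(manip.tip_reach,[a for a in dir(manip) if a[0]!='_'])
ci=viewer.camera_info("wrist"); s=manip.read_state(); p=s["eef_pos"]
print(p,"cam",-ci["R"].T@ci["t"])
for dz in(0,-17):
    for dx in (-9.5,9.5): print(dz,proj(ci,p+[dx,0,dz]))
cs=viewer.camera_info("scene"); im=viewer.camera("scene"); q=proj(cs,p)[0].astype(int); print(q)
cv2.imwrite("pics/s2.png",cv2.resize(im[q[1]-60:q[1]+40,q[0]-70:q[0]+70],None,fx=5,fy=5,interpolation=cv2.INTER_CUBIC))
E
```

```text
17.0 ['Unreachable', 'read_state', 'sign_off', 'tip_reach']
[466.86233633 292.58781974  22.26478955] cam [467.05331767 368.62101119 203.99475848]
0 [[306.78980116 241.68797708]]
0 [[338.32899831 241.70010783]]
-17 [[308.04130049 231.55296477]]
-17 [[337.13588047 231.56460476]]
[255 270]
```

View pics/s2.png

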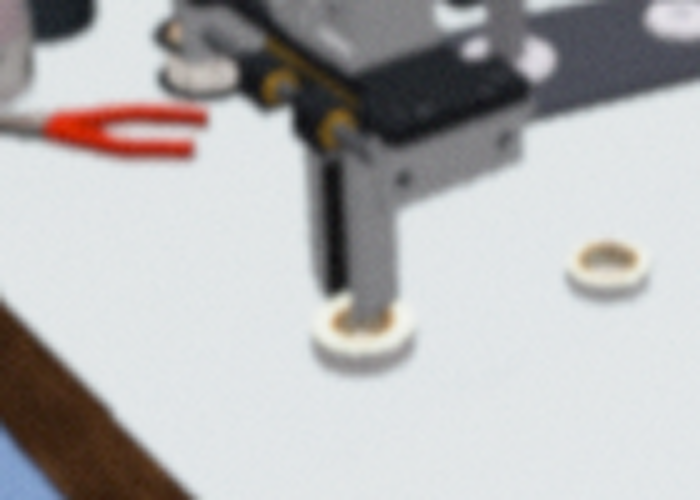

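{"api": "apply_moves", "payload": {"moves": [[[0,0,-0.08],[0,0,0],0.8],[[0,0,-0.08],[0,0,0],0.2],[[0,0,-0.08],[0,0,0],0.2],[[0,0,-0.08],[0,0,0],0.2],[[0,0,-0.08],[0,0,0],0.2],[[0,0,-0.08],[0,0,0],0.2],[[-0.008,0,0],[0,0,0],0.2],[[-0.008,0,0],[0,0,0],0.2],[[-0.008,0,0.004],[0,0,0],0.2],[[-0.008,0,0.008],[0,0,0],0.2],[[-0.008,0,0.012],[0,0,0],0.2],[[-0.008,0,0.012],[0,0,0],0.2]]}}

```text
clock: 5.05
eef_pos: [467.0, 290.7, 19.6]
eef_rot: [3.141, -0.0, 1.571]
wrist_force: [-0.3, 0.4, 0.2]
finger_gap: 75.5
finger_force: 0.0
```

{"api": "apply_moves", "payload": {"moves": [[[0,0,0.002],[0,0,0],0.6],[[0,0,0.002],[0,0,0],0.6],[[0,0,0.002],[0,0,0],0.6],[[0,0,0.002],[0,0,0],0.6],[[0,0,0.002],[0,0,0],0.6],[[0,0,0.002],[0,0,0],0.6],[[0,0,0.002],[0,0,0],0.6]], "squeeze": 20}}

```text
clock: 5.63
eef_pos: [466.9, 290.6, 18.8]
eef_rot: [3.142, -0.0, 1.571]
wrist_force: [0.3, 0.3, -0.5]
finger_gap: 37.7
finger_force: 0.0
```

{"api": "apply_moves", "payload": {"moves": [[[0,0,0.004],[0,0,0],0.6],[[0,0,0.008],[0,0,0],0.6],[[0,0,0.012],[0,0,0],0.6],[[0,0,0.012],[0,0,0],0.6]]}}

```text
clock: 5.97
eef_pos: [466.8, 290.5, 15.5]
eef_rot: [-3.141, 0.0, 1.571]
wrist_force: [0.1, -0.1, 0.2]
finger_gap: 37.5
finger_force: 0.0
```

```bash
python3 - <<'E'
from h import *
p=manip.read_state()["eef_pos"]; print(p)
cs=viewer.camera_info("scene"); im=viewer.camera("scene"); q=proj(cs,p)[0].astype(int)
for z in(0,7.5,15,22): print(z,(proj(cs,[467,290.5,z])[0]-q+[40,40])*8)
cv2.imwrite("pics/s3.png",cv2.resize(im[q[1]-40:q[1]+30,q[0]-40:q[0]+40],None,fx=8,fy=8,interpolation=cv2.INTER_CUBIC))
E
```

```text
[466.75861908 290.49423311  15.47769498]
0 [328.37992724 366.50988196]
7.5 [327.28689936 344.07282671]
15 [326.18706627 321.49607798]
22 [325.15435935 300.29725704]
```

View pics/s3.png

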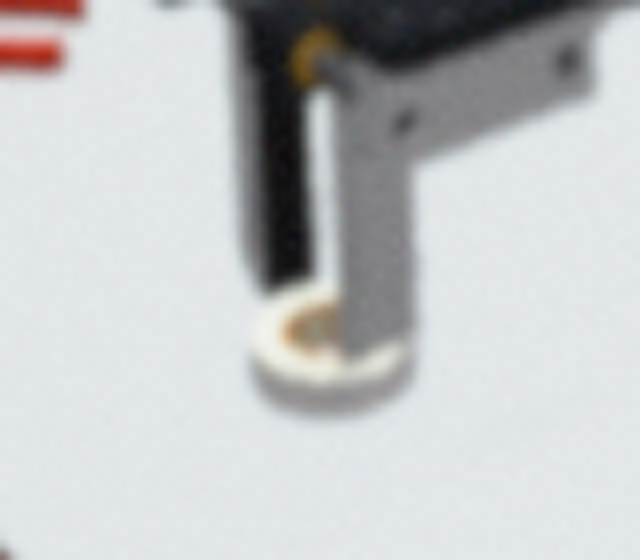

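{"api": "apply_moves", "payload": {"moves": [[[0,0,0],[0,0,0],0.25],[[0,0,0],[0,0,0],0.25],[[0,0,0],[0,0,0],0.25],[[0,0,0],[0,0,0],0.25],[[0,0,0.005],[0,0,0],0.25],[[0,0,0.01],[0,0,0],0.25],[[0,0,0.015],[0,0,0],0.25],[[0,0,0.015],[0,0,0],0.25]]}}

```text
clock: 6.68
eef_pos: [466.7, 290.5, 11.7]
eef_rot: [-3.141, 0.0, 1.571]
wrist_force: [0.1, 0.1, 0.0]
finger_gap: 70.5
finger_force: 0.0
```

```bash
python3 - <<'E'
from h import *
cs=viewer.camera_info("scene"); p0=np.array([466.8,290.5,15.5]); q=proj(cs,p0)[0].astype(int)
for z in (-2,5,10,15,20): print(z,[((proj(cs,[x,290.5,z])[0]-q+[40,40])*8).round() for x in (444,436,488)])
E
```

```text
-2 [array([374., 411.]), array([391., 425.]), array([288., 338.])]
5 [array([373., 390.]), array([390., 404.]), array([287., 317.])]
10 [array([373., 375.]), array([389., 389.]), array([286., 302.])]
15 [array([372., 360.]), array([389., 373.]), array([285., 287.])]
20 [array([372., 345.]), array([388., 358.]), array([285., 273.])]
```

{"api": "apply_moves", "payload": {"moves": [[[0,0,0.01],[0,0,0],0.25],[[0,0,0.02],[0,0,0],0.25],[[0,0,0.028],[0,0,0],0.25],[[0,0,0.028],[0,0,0],0.25],[[0,0,0.028],[0,0,0],0.7],[[0,0,0.028],[0,0,0],0.7],[[0,0,0.028],[0,0,0],0.7],[[0,0,0.028],[0,0,0],0.7],[[0,0,0.028],[0,0,0],0.7],[[0,0,0.028],[0,0,0],0.7]], "squeeze": 15}}

```text
clock: 7.52
eef_pos: [466.9, 290.6, 5.1]
eef_rot: [3.141, -0.0, 1.571]
wrist_force: [0.1, -0.9, 0.4]
finger_gap: 45.7
finger_force: 15.0
```

{"api": "apply_moves", "payload": {"moves": [[[0,0,-0.16],[0,0,0],0.7],[[0,0,-0.32],[0,0,0],0.7],[[0,0,-0.4],[0,0,0],0.7],[[-0.788,0.657,-0.4],[0,0,0],0.7],[[-0.788,0.657,-0.4],[0,0,0],0.7],[[-0.788,0.657,-0.4],[0,0,0],0.7],[[-0.788,0.657,-0.4],[0,0,0],0.7],[[-0.788,0.657,-0.4],[0,0,0],0.7],[[-0.788,0.657,-0.4],[0,0,0],0.7],[[-0.788,0.657,-0.4],[0,0,0],0.7],[[-0.788,0.657,-0.4],[0,0,0],0.7],[[-0.788,0.657,-0.4],[0,0,0],0.7]], "squeeze": 20}}

```text
clock: 8.52
eef_pos: [630.8, 93.8, 104.6]
eef_rot: [-3.141, -0.0, 1.571]
wrist_force: [-0.2, -0.1, -0.6]
finger_gap: 45.2
finger_force: 20.0
```

```bash
python3 - <<'E'
from h import *
s=manip.read_state(); print(s["eef_pos"],s["finger_gap"])
ci=viewer.camera_info("wrist"); im=viewer.camera("wrist")
P=np.array([[631.1,93.6,66],[631.1,93.6,14],[631.1,93.6,95]]); pr=proj(ci,P); print(pr)
u,v=pr[0].astype(int); a=cv2.resize(im[v-60:v+60,u-70:u+70],None,fx=5,fy=5,interpolation=cv2.INTER_CUBIC); cv2.imwrite("pics/w4.png",a); print(u-70,v-60)
E
```

```text
[630.76199171  93.84131963 104.556638  ] 45.18067692956916
[[323.12540896 221.09730288]
 [323.14396912 201.55102361]
 [323.11110193 236.16447938]]
253 161
```

View pics/w4.png

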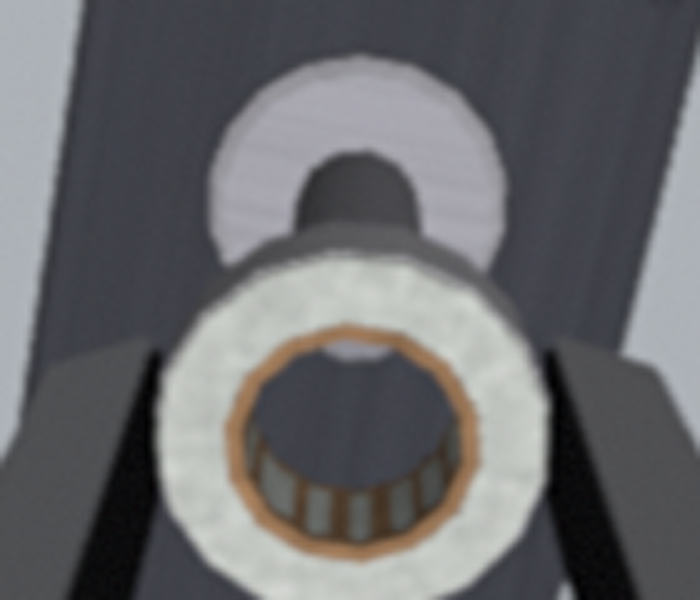

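```bash
python3 - <<'E'
from h import *
ci=viewer.camera_info("wrist")
for z in (110,114.5): print(ray(ci,[[323.6,161+442/5]],z))
print(ray(ci,[[324.4,201.2]],14))
E
```

```text
[[631.14309863  91.88190955 110.        ]]
[[631.1340819   93.88805574 114.5       ]]
[[631.96283335  94.58824469  14.        ]]
```

{"api": "apply_moves", "payload": {"moves": [[[0.001,0.003,0.06],[0,0,0],0.7],[[0.001,0.003,0.1],[0,0,0],0.7],[[0.001,0.003,0.13],[0,0,0],0.7],[[0.001,0.003,0.15],[0,0,0],0.7],[[0.001,0.003,0.17],[0,0,0],0.7],[[0.001,0.003,0.19],[0,0,0],0.7],[[0.001,0.003,0.2],[0,0,0],0.7],[[0.001,0.003,0.2],[0,0,0],0.7]]}}

```text
clock: 9.23
eef_pos: [631.7, 93.9, 54.5]
eef_rot: [-3.141, 0.0, 1.571]
wrist_force: [-0.3, 0.2, -0.9]
finger_gap: 45.1
finger_force: 20.0
```

{"api": "apply_moves", "payload": {"moves": [[[0,0,0.03],[0,0,0],0.7],[[0,0,0.06],[0,0,0],0.7],[[0,0,0.09],[0,0,0],0.7],[[0,0,0.115],[0,0,0],0.7],[[0,0,0.135],[0,0,0],0.7],[[0,0,0.135],[0,0,0],0.7],[[0,0,0.135],[0,0,0],0.7]]}}

```text
clock: 9.82
eef_pos: [631.9, 93.9, 20.9]
eef_rot: [-3.141, 0.0, 1.571]
wrist_force: [-0.4, -0.8, -0.6]
finger_gap: 44.8
finger_force: 20.0
```

{"api": "apply_moves", "payload": {"moves": [[[0,0,0],[0,0,0],0.3],[[0,0,0],[0,0,0],0.3],[[0,0,0],[0,0,0],0.3],[[0,0,0],[0,0,0],0.3]]}}

```text
clock: 10.15
eef_pos: [632.1, 93.9, 21.6]
eef_rot: [3.141, -0.0, 1.571]
wrist_force: [0.9, -0.2, 0.2]
finger_gap: 65.1
finger_force: 0.0
```

{"api": "apply_moves", "payload": {"moves": [[[0,0,-0.16],[0,0,0],0.3],[[0,0,-0.32],[0,0,0],0.3],[[0,0,-0.4],[0,0,0],0.3],[[0,0,-0.4],[0,0,0],0.3],[[0,0,-0.4],[0,0,0],0.3]]}}

```text
clock: 10.57
eef_pos: [632.3, 94.0, 122.3]
eef_rot: [3.139, -0.0, 1.571]
wrist_force: [-0.4, 0.6, -0.8]
finger_gap: 65.9
finger_force: 0.0
```

```bash
python3 - <<'E'
from h import *
ci=viewer.camera_info("wrist"); im=viewer.camera("wrist"); cv2.imwrite("pics/w5.png",im)
for z in(29,40): rings(ci,im,z,800)
print(proj(ci,[[632,93.6,29],[632,93.6,66]]))
E
```

```text
ring (297, 175, 52, 50) 29 [632.3  93.8] [41.8 43.6]
ring (569, 145, 60, 58) 29 [870.6 117.3] [50.1 50.3]
ring (83, 86, 47, 47) 29 [456.2 171.3] [35.8 38. ]
ring (423, 17, 51, 55) 29 [730.1 219.8] [38.1 38.2]
ring (297, 175, 52, 50) 40 [632.3  96.8] [40.1 41.9]
ring (569, 145, 60, 58) 40 [861.  119.4] [48.1 48.2]
ring (83, 86, 47, 47) 40 [463.3 171.2] [34.4 36.5]
ring (423, 17, 51, 55) 40 [726.2 217.8] [36.5 36.6]
[[322.0144231  200.80863338]
 [321.99118372 213.65162993]]
```

{"api": "apply_moves", "payload": {"moves": [[[0.31,-0.76,0],[0,0,0],0.3],[[0.31,-0.76,0],[0,0,0],0.3],[[0.31,-0.76,0],[0,0,0],0.3],[[0.31,-0.76,0],[0,0,0],0.3],[[0.31,-0.76,0],[0,0,0],0.3],[[0.31,-0.76,0],[0,0,0],0.3],[[0.31,-0.76,0],[0,0,0],0.3]]}}

```text
clock: 11.2
eef_pos: [440.5, 171.8, 120.4]
eef_rot: [-3.14, 0.0, 1.573]
wrist_force: [1.1, -0.4, 0.0]
finger_gap: 65.6
finger_force: 0.0
```

```bash
python3 - <<'E'
from h import *
ci=viewer.camera_info("wrist"); im=viewer.camera("wrist"); cv2.imwrite("pics/w6.png",im); print(manip.read_state()["eef_pos"])
rings(ci,im,12,800)
E
```

```text
[441.66514442 171.37557465 120.6088942 ]
ring (305, 175, 42, 41) 12 [443.1 172.2] [37.8 38.8]
```

{"api": "apply_moves", "payload": {"moves": [[[0.001,0.002,0.15],[0,0,0],0.3],[[0.001,0.002,0.3],[0,0,0],0.3],[[0.001,0.002,0.42],[0,0,0],0.3],[[0.001,0.002,0.464],[0,0,0],0.3],[[0.001,0.002,0.464],[0,0,0],0.3],[[0.001,0.002,0.464],[0,0,0],0.75],[[0.001,0.002,0.464],[0,0,0],0.75],[[0.001,0.002,0.464],[0,0,0],0.75],[[0.001,0.002,0.464],[0,0,0],0.75],[[0.001,0.002,0.464],[0,0,0],0.75],[[0.001,0.002,0.464],[0,0,0],0.75],[[0.001,0.002,0.464],[0,0,0],0.75]], "squeeze": 20}}

```text
clock: 12.25
eef_pos: [443.1, 171.8, 6.3]
eef_rot: [3.14, -0.001, 1.571]
wrist_force: [-0.6, -1.0, 7.7]
finger_gap: 38.3
finger_force: 20.0
```

{"api": "apply_moves", "payload": {"moves": [[[0,0,-0.16],[0,0,0],0.75],[[0,0,-0.32],[0,0,0],0.75],[[0,0,-0.4],[0,0,0],0.75],[[-0.313,0.755,-0.4],[0,0,0],0.75],[[-0.313,0.755,-0.4],[0,0,0],0.75],[[-0.313,0.755,-0.4],[0,0,0],0.75],[[-0.313,0.755,-0.4],[0,0,0],0.75],[[-0.313,0.755,-0.4],[0,0,0],0.75],[[-0.313,0.755,-0.4],[0,0,0],0.75],[[-0.313,0.755,-0.4],[0,0,0],0.75],[[-0.313,0.755,-0.4],[0,0,0],0.75]]}}

```text
clock: 13.17
eef_pos: [630.6, 93.6, 105.0]
eef_rot: [-3.141, -0.0, 1.571]
wrist_force: [0.0, -0.3, -0.4]
finger_gap: 38.5
finger_force: 20.0
```

```bash
python3 - <<'E'
from h import *
s=manip.read_state(); print(s["eef_pos"],s["finger_gap"],s["finger_force"])
ci=viewer.camera_info("wrist"); im=viewer.camera("wrist"); cv2.imwrite("pics/w7.png",im)
z=s["eef_pos"][2]; rings(ci,im,z-6+12,800)
b,r=im[:,:,0].astype(int),im[:,:,2].astype(int)
E
```

```text
[630.56149386  93.60695648 105.04986747] 38.46619328114097 19.99993551056832
ring (290, 178, 66, 98) 111.0498674739755 [631.1 100.3] [36.1 58.1]
ring (434, 10, 54, 58) 111.0498674739755 [698.7 203.9] [25.9 26. ]
```

{"api": "apply_moves", "payload": {"moves": [[[0,0.004,0.06],[0,0,0],0.75],[[0,0.004,0.1],[0,0,0],0.75],[[0,0.004,0.13],[0,0,0],0.75],[[0,0.004,0.16],[0,0,0],0.75],[[0,0.004,0.18],[0,0,0],0.75],[[0,0.004,0.2],[0,0,0],0.75],[[0,0.004,0.2],[0,0,0],0.75]]}}

```text
clock: 13.8
eef_pos: [631.8, 93.4, 54.3]
eef_rot: [-3.14, 0.0, 1.571]
wrist_force: [0.0, -0.5, -0.5]
finger_gap: 38.5
finger_force: 20.0
```

{"api": "apply_moves", "payload": {"moves": [[[0,0,0.025],[0,0,0],0.75],[[0,0,0.05],[0,0,0],0.75],[[0,0,0.068],[0,0,0],0.75],[[0,0,0.068],[0,0,0],0.75],[[0,0,0.068],[0,0,0],0.75],[[0,0,0.068],[0,0,0],0.4],[[0,0,0.068],[0,0,0],0.4],[[0,0,0.068],[0,0,0],0.4],[[0,0,0.068],[0,0,0],0.4]]}}

```text
clock: 14.55
eef_pos: [632.3, 93.4, 38.5]
eef_rot: [3.141, -0.0, 1.571]
wrist_force: [0.3, 0.6, -0.3]
finger_gap: 56.2
finger_force: 0.0
```

{"api": "apply_moves", "payload": {"moves": [[[0,0,-0.16],[0,0,0],0.4],[[0,0,-0.3],[0,0,0],0.4],[[0,0,-0.35],[0,0,0],0.4],[[0,0,-0.35],[0,0,0],0.4],[[0,0,-0.35],[0,0,0],0.3]]}}

```text
clock: 14.97
eef_pos: [632.2, 93.4, 125.7]
eef_rot: [3.141, -0.0, 1.571]
wrist_force: [-0.8, 0.6, -0.7]
finger_gap: 60.3
finger_force: 0.0
```

```bash
python3 - <<'E'
from h import *
ci=viewer.camera_info("wrist"); im=viewer.camera("wrist"); cv2.imwrite("pics/w8.png",im[100:300,200:450])
rings(ci,im,41,800); rings(ci,im,29,800)
print(manip.read_state()["eef_pos"])
im=viewer.camera("top"); cv2.imwrite("pics/top1.png",im)
E
```

```text
ring (298, 173, 51, 53) 41 [632.6  96.7] [42.2 44.8]
ring (567, 144, 60, 58) 41 [860.8 119.4] [48.  48.3]
ring (423, 18, 50, 53) 41 [726.1 217.8] [36.4 36.5]
ring (298, 173, 51, 53) 29 [632.6  93.4] [44.1 46.8]
ring (567, 144, 60, 58) 29 [871.1 117.2] [50.2 50.4]
ring (423, 18, 50, 53) 29 [730.3 219.9] [38.  38.2]
[631.71640345  93.32561211 124.49387919]
```

View pics/w8.png

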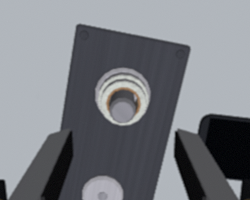

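{"api": "apply_moves", "payload": {"moves": [[[-0.4,-0.2,-0.3],[0,0.15,0],0.3],[[-0.4,-0.2,-0.3],[0,0.15,0],0.3],[[-0.4,-0.2,-0.3],[0,0.15,0],0.3],[[-0.4,-0.2,-0.3],[0,0.15,0],0.3],[[-0.4,-0.2,-0.3],[0,0.15,0],0.3],[[-0.4,-0.2,-0.3],[0,0.15,0],0.3]]}}

```text
clock: 15.57
eef_pos: [581.8, -8.1, 199.1]
eef_rot: [-3.139, -0.471, 1.567]
wrist_force: [0.6, 0.9, 0.3]
finger_gap: 66.1
finger_force: 0.0
```

```bash
python3 - <<'E'
from h import *
s=manip.read_state(); print(s["eef_pos"],s["eef_rot"],s["joints"].tolist()); print(rot().round(2))
im=cv2.imread("pics/top1.png"); ci=viewer.camera_info("top")
E
```

```text
[581.84314877  -8.13075978 199.11123345] [-3.13855938 -0.47119307  1.56664117] [-0.28503292685311793, 0.43126971068006753, 1.4206671863174807, 0.4541261104068707, 1.44695776732433, -0.3747579905194397]
[[ 0.    1.   -0.  ]
 [ 0.89 -0.    0.45]
 [ 0.45 -0.   -0.89]]
```

```bash
cat > kin.py <<'E'
import numpy as np
from scipy.optimize import least_squares
from scipy.spatial.transform import Rotation as Ro
def E(a,t): return Ro.from_euler(a,t).as_matrix()
def fk(q,P):
    h,a0,L1,a3,L2,Lt=P; R=E("z",q[0]); p=R@[a0,0,h]
    R=R@E("y",q[1]); p=p+R@[0,0,L1]; R=R@E("y",q[2]); p=p+R@[a3,0,L2]
    R=R@E("z",S*q[3])@E("y",q[4]); p=p+R@[0,0,Lt]; return p,R@E("z",q[5])
S=-1
D=[([-1.38558,.3004776,1.5215615,0,1.3207196,-.0666],[136.986,-532.395,201.691]),
([.493361,.51722,1.675083,0,.9492995,.492745],[466.862,292.588,22.265]),
([-.285033,.4312697,1.4206672,.4541261,1.446958,-.374758],[581.843,-8.131,199.111])]
def fit():
    global S
    out=[]
    for S in(1,-1):
        r=least_squares(lambda P:np.concatenate([fk(q,P)[0]-p for q,p in D])/10,[250,0,400,0,350,200]); out.append((r.cost,S,r.x))
    b=min(out,key=lambda o:o[0]); S=b[1]; return b
lo=np.array([-3.03,-.79,.23,-1.04,0,-2.55]);hi=np.array([3.03,2.21,2.52,4.18,3.07,2.55])
def ik(p,R,P,q0,F):
    """F: constant rotation flange->tool"""
    def f(q):
        x,r=fk(q,P); return np.r_[(x-p)/10,Ro.from_matrix((r@F).T@R).as_rotvec()*5]
    return min((least_squares(f,np.clip(q,lo+.01,hi-.01),bounds=(lo,hi)) for q in (q0,np.array([q0[0],.6,1.6,1.3,1.5,q0[5]]),np.array([-.8,.8,1.2,.8,1.5,-1.5]),np.array([-.8,.8,1.2,1.5,1.5,1.5]))),key=lambda r:r.cost)
E
python3 - <<'E'
from kin import *
import kin
b=fit(); print(b[0],b[1],b[2].round(1))
for q,p in D: print((fk(q,b[2])[0]-p).round(1), Ro.from_matrix(fk(q,b[2])[1]).as_euler("xyz").round(3))
P=b[2]; T=Ro.from_euler("xyz",[-3.13855938,-0.47119307,1.56664117]).as_matrix()
F=fk(D[2][0],P)[1].T@T; print(F.round(2))
np.savez("kin.npz",P=P,S=kin.S,F=np.round(F))
def pose(t,yaw=0): # tilt t towards +y (then yaw about z); closing axis x
    return E("z",yaw)@E("x",t)@Ro.from_euler("xyz",[np.pi,0,np.pi/2]).as_matrix()
F=np.round(F); d=np.pi/180; q=np.array(D[2][0])
for n,p,t,y in [("cov",(606,-313,45),-20,0),("cov-30",(606,-313,45),-30,0),("W70",(450,40,36),70,0),("W60",(450,40,36),60,0),("W-15",(450,40,36),-15,0),("sp75",(631,80,60),75,-11),("sp85",(631,80,60),85,-11),("near75",(610,-12,55),75,-11),("far75",(590,-118,55),75,-11),("far85",(590,-118,55),85,-11),("A",(453,-171,40),-20,0),("B",(476,-319,40),-20,37),("B'",(476,-319,40),-20,-53)]:
    r=ik(np.array(p),pose(t*d,y*d),P,q,F); print(n,round(r.cost,4),r.x.round(2))
E
```

```text
13.446010866170758 1 [257.1 -14.8 541.5 110.5 444.1 357.2]
[-36.1  -6.   -2. ] [ 3.142e+00 -1.000e-03  1.823e+00]
[ 17.2 -32.3  -0.2] [-3.142 -0.    -3.141]
[ 0.8 -0.5  2.2] [ 2.670e+00 -3.000e-03  3.139e+00]
[[ 0. -1. -0.]
 [ 1.  0. -0.]
 [ 0. -0.  1.]]
cov 0.0 [-0.31  0.63  1.46 -0.4   0.99 -0.09]
cov-30 0.0 [-0.22  0.64  1.51 -0.63  0.97  0.14]
W70 0.0 [-0.58  0.89  1.71  0.9   1.54 -1.13]
W60 0.0 [-0.54  0.78  1.76  0.85  1.41 -1.06]
W-15 0.0 [ 0.29  0.41  1.86 -0.31  0.96  0.47]
sp75 0.0 [-0.43  0.96  1.5   1.22  1.51 -0.91]
sp85 0.0 [-0.45  1.07  1.46  1.31  1.64 -0.98]
near75 0.0 [-0.57  0.99  1.43  1.11  1.61 -0.91]
far75 0.0 [-0.72  1.03  1.3   1.01  1.74 -0.88]
far85 0.0 [-0.73  1.14  1.25  1.1   1.86 -0.91]
A 0.0 [-0.11  0.41  1.9  -0.47  0.86  0.2 ]
B 0.0 [-0.5   0.41  1.89 -0.28  0.54 -0.93]
B' 0.0 [-0.4   0.62  1.49 -0.32  1.23  0.66]
```

```bash
cat >> h.py <<'E'
def pose(t,yaw=0):
    """tool tilted t deg towards +y (closing axis x), all then turned yaw deg about z"""
    d=np.pi/180; e=Ro.from_euler
    return (e("z",yaw*d)*e("x",t*d)*e("xyz",[np.pi,0,np.pi/2])).as_matrix()
def cups(ci,im,z,amin=300):
    g=cv2.cvtColor(im,cv2.COLOR_BGR2GRAY); m=(g<75).astype(np.uint8)*255
    for c in cv2.findContours(m,cv2.RETR_EXTERNAL,cv2.CHAIN_APPROX_NONE)[0]:
        if cv2.contourArea(c)>amin:
            w=ray(ci,c[:,0],z)[:,:2].astype(np.float32); r=cv2.minAreaRect(w)
            if 45<min(r[1])<100: print("cup",cv2.boundingRect(c),np.round(r[0],1),np.round(r[1],1),round(r[2],1))
E
python3 - <<'E'
from h import *
go([600,-250,200],R=pose(0)); go([606,-295,200],R=pose(0))
E
```

```text
shift [-0.8602  0.0753 -0.4424] turn [-0.0006 -0.15   -0.0011] rows>= 6
shift [-1.0205  0.0998 -0.5242] turn [-0.0006 -0.15   -0.0011] rows>= 7
```

{"api": "apply_moves", "payload": {"moves": [[[-0.96,0.1,-0.5],[0,-0.15,0],0],[[-0.96,0.1,-0.5],[0,-0.15,0],0],[[-0.96,0.1,-0.5],[0,-0.15,0],0],[[-0.96,0.1,-0.5],[0,-0.15,0],0],[[-0.96,0.1,-0.5],[0,-0.15,0],0],[[-0.96,0.1,-0.5],[0,-0.15,0],0],[[-0.96,0.1,-0.5],[0,-0.15,0],0],[[-0.96,0.1,-0.5],[0,-0.15,0],0],[[-0.96,0.1,-0.5],[0,-0.15,0],0]]}}

```text
clock: 16.32
eef_pos: [607.8, -276.6, 201.3]
eef_rot: [-3.14, 0.0, 1.572]
wrist_force: [-0.9, 0.5, -0.3]
finger_gap: 94.0
finger_force: 0.0
```

```bash
python3 - <<'E'
from h import *
ci=viewer.camera_info("wrist"); im=viewer.camera("wrist"); cv2.imwrite("pics/w9.png",im); print(manip.read_state()["eef_pos"])
cups(ci,im,66); cups(ci,im,60)
E
```

```text
[ 607.84485636 -275.73871461  201.83831246]
cup (293, 201, 61, 57) [ 608.1 -320. ] [61.8 61.5] 1.4
cup (579, 139, 61, 71) [ 892.8 -264.1] [56.3 82.1] 14.3
cup (129, 52, 57, 61) [ 456.1 -175.4] [51.5 51. ] 87.7
cup (252, 0, 113, 96) [ 592.3 -138.7] [80.8 88.2] 79.0
cup (293, 201, 61, 57) [ 608.1 -322.3] [63.  62.7] 1.4
cup (579, 139, 61, 71) [ 898.2 -265.3] [57.4 83.7] 14.3
cup (129, 52, 57, 61) [ 453.2 -174.9] [52.5 51.9] 87.7
cup (252, 0, 113, 96) [ 592.  -137.5] [82.3 89.9] 79.0
```

View pics/w9.png

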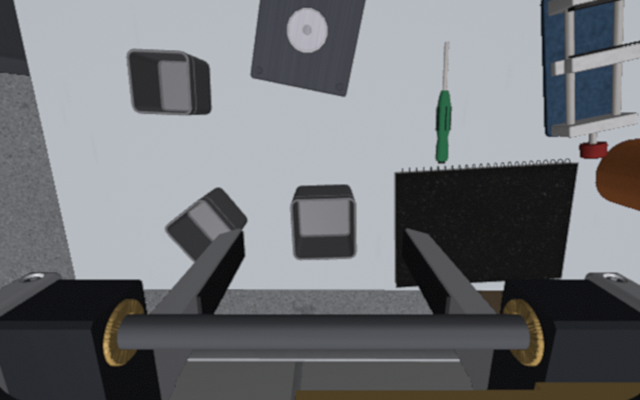

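```bash
python3 - <<'E'
from h import *
ci=viewer.camera_info("wrist"); im=cv2.imread("pics/w9.png"); g=cv2.cvtColor(im,cv2.COLOR_BGR2GRAY)
print(g[178:268,325].tolist()); print("row230",g[230,284:364].tolist())
for v,z in((185,0),(205,66),(207,66),(260,66),(262,66)): print(v,z,ray(ci,[[324,v]],z).round(1))
print(ray(ci,[[291,230],[357,230]],66).round(1))
E
```

```text
[187, 187, 186, 187, 189, 184, 146, 87, 48, 45, 48, 48, 50, 50, 48, 49, 54, 66, 58, 51, 71, 107, 118, 125, 128, 128, 129, 129, 129, 129, 129, 129, 129, 129, 128, 129, 128, 129, 130, 128, 128, 128, 130, 130, 128, 129, 129, 129, 130, 130, 130, 130, 129, 131, 131, 128, 112, 93, 69, 53, 48, 49, 49, 49, 48, 48, 49, 49, 48, 50, 49, 48, 48, 50, 49, 49, 48, 48, 51, 76, 106, 133, 172, 187, 188, 187, 187, 186, 187, 187]
row230 [186, 186, 186, 187, 187, 188, 184, 156, 112, 89, 63, 47, 45, 44, 54, 79, 105, 123, 132, 133, 132, 133, 133, 132, 132, 131, 131, 132, 131, 132, 132, 131, 131, 131, 131, 131, 131, 130, 130, 130, 130, 129, 129, 130, 129, 129, 129, 130, 128, 129, 129, 128, 128, 128, 128, 128, 128, 127, 127, 127, 128, 127, 127, 124, 111, 86, 61, 43, 41, 55, 84, 111, 150, 184, 188, 187, 187, 186, 186, 186]
185 0 [[ 609.1 -286.3    0. ]]
205 66 [[ 609.  -292.3   66. ]]
207 66 [[ 609.  -294.4   66. ]]
260 66 [[ 609.1 -353.6   66. ]]
262 66 [[ 609.2 -355.9   66. ]]
[[ 574.7 -319.5   66. ]
 [ 643.4 -319.4   66. ]]
```

```bash
python3 - <<'E'
from h import *
go([608.5,-291.9,105.2],R=pose(-20)); go([608.5,-319.3,30],R=pose(-20))
E
```

```text
shift [-0.0647  0.0031  0.3865] turn [-0.0004 -0.1111  0.0007] rows>= 3
shift [-0.1743  0.0034  0.6873] turn [-0.0004 -0.1111  0.0007] rows>= 5
```

{"api": "apply_moves", "payload": {"moves": [[[-0.04,0.003,0.2],[0,-0.111,0],0],[[-0.065,0.003,0.386],[0,-0.111,0],0],[[-0.065,0.003,0.386],[0,-0.111,0],0],[[-0.12,0.003,0.54],[0,-0.111,0],0],[[-0.174,0.003,0.687],[0,-0.111,0],0],[[-0.174,0.003,0.687],[0,-0.111,0],0],[[-0.174,0.003,0.687],[0,-0.111,0],0.5],[[-0.174,0.003,0.687],[0,-0.111,0],0.5],[[-0.174,0.003,0.687],[0,-0.111,0],0.5],[[-0.174,0.003,0.687],[0,-0.111,0],0.5],[[-0.174,0.003,0.687],[0,-0.111,0],0.5],[[-0.174,0.003,0.687],[0,-0.111,0],0.5]], "squeeze": 25}}

```text
clock: 17.37
eef_pos: [609.2, -320.5, 33.8]
eef_rot: [3.139, 0.35, 1.571]
wrist_force: [-2.1, 3.7, 9.2]
finger_gap: 68.1
finger_force: 24.9
```

```bash
python3 - <<'E'
from h import *
s=manip.read_state(); p=s["eef_pos"]; print(s["eef_rot"],s["joints"].round(2))
go(p+[0,0,100],R=pose(-20)); go([500,-180,130],R=pose(20)); 
E
```

```text
[3.13857314 0.34990925 1.57068885] [-0.41  0.71  1.37 -0.39  0.96 -0.2 ]
shift [-0.1371  0.0011 -0.3758] turn [ 0.0009  0.0003 -0.    ] rows>= 3
shift [ 0.3961 -0.4351 -0.5556] turn [0.0009 0.2225 0.0003] rows>= 6
```

{"api": "apply_moves", "payload": {"moves": [[[-0.05,0,-0.14],[0,0,0],0.5],[[-0.1,0,-0.27],[0,0,0],0.5],[[-0.137,0,-0.376],[0,0,0],0.5],[[0.1,-0.2,-0.45],[0,0.04,0],0.5],[[0.4,-0.435,-0.556],[0,0.22,0],0.5],[[0.4,-0.435,-0.556],[0,0.22,0],0.5],[[0.4,-0.435,-0.556],[0,0.22,0],0.5],[[0.4,-0.435,-0.556],[0,0.22,0],0.5],[[0.4,-0.435,-0.556],[0,0.22,0],0.5],[[0.4,-0.435,-0.556],[0,0.22,0],0.5],[[0.4,-0.435,-0.556],[0,0.22,0],0.5],[[0.4,-0.435,-0.556],[0,0.22,0],0.5]]}}

```text
clock: 18.37
eef_pos: [499.6, -179.3, 128.2]
eef_rot: [3.141, -0.34, 1.572]
wrist_force: [-0.3, -0.2, -0.6]
finger_gap: 68.3
finger_force: 2.5
```

```bash
python3 - <<'E'
from h import *
s=manip.read_state(); p=s["eef_pos"]; print(p,s["eef_rot"],s["joints"].round(2),s["finger_gap"])
go([450,0,130],R=pose(70)); 
E
```

```text
[ 499.62620984 -179.30796284  128.16249198] [ 3.14119297 -0.33958245  1.57166213] [-0.56  0.43  1.57  0.29  1.34 -0.66] 68.33117368785533
shift [ 0.6789 -0.198   0.232 ] turn [-1.000e-04  2.808e-01  3.000e-04] rows>= 8
```

{"api": "apply_moves", "payload": {"moves": [[[0,0,0],[0,0,0],0.6],[[0,0,0],[0,0,0],0.6],[[0,0,0],[0,0,0],0.6],[[0,0,0],[0,0,0],0.6],[[0,0,0],[0,0,0],0.6],[[0,0,0],[0,0,0],0.6]], "squeeze": 30}}

```text
clock: 18.87
eef_pos: [499.4, -179.2, 127.9]
eef_rot: [-3.142, -0.342, 1.571]
wrist_force: [0.4, 0.0, -1.1]
finger_gap: 67.8
finger_force: 29.9
```

```bash
python3 - <<'E'
from h import *
cs=viewer.camera_info("scene"); im=viewer.camera("scene"); q=proj(cs,manip.read_state()["eef_pos"])[0].astype(int)
a=cv2.resize(im[max(q[1]-100,0):q[1]+80,q[0]-100:q[0]+100],None,fx=3,fy=3,interpolation=cv2.INTER_CUBIC); cv2.imwrite("pics/s4.png",a)
E
```

```text
(no output)
```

View pics/s4.png

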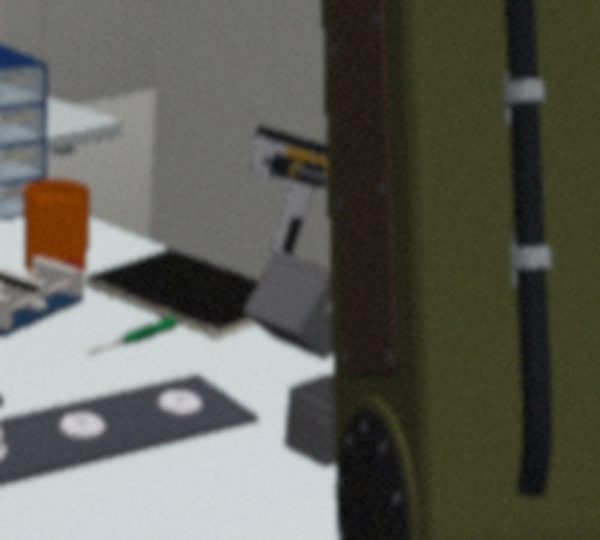

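{"api": "apply_moves", "payload": {"moves": [[[0.68,-0.198,0.23],[0,0.28,0],0.6],[[0.68,-0.198,0.23],[0,0.28,0],0.6],[[0.68,-0.198,0.23],[0,0.28,0],0.6],[[0.68,-0.198,0.23],[0,0.28,0],0.6],[[0.68,-0.198,0.23],[0,0.28,0],0.6],[[0.68,-0.198,0.23],[0,0.28,0],0.6],[[0.68,-0.198,0.23],[0,0.28,0],0.6],[[0.68,-0.198,0.23],[0,0.28,0],0.6],[[0.68,-0.198,0.23],[0,0.28,0],0.6],[[0.68,-0.198,0.23],[0,0.28,0],0.6],[[0.68,-0.198,0.23],[0,0.28,0],0.6]]}}

```text
clock: 19.83
eef_pos: [450.1, 0.1, 131.6]
eef_rot: [3.136, -1.218, 1.577]
wrist_force: [0.5, 0.6, -0.9]
finger_gap: 67.9
finger_force: 29.9
```

```bash
python3 - <<'E'
from h import *
s=manip.read_state(); p=s["eef_pos"]; print(p,s["eef_rot"],s["joints"].round(2),s["finger_gap"])
cs=viewer.camera_info("scene"); im=viewer.camera("scene"); cv2.imwrite("pics/s5.png",im); q=proj(cs,p)[0].astype(int); print(q)
a=cv2.resize(im[max(q[1]-60,0):q[1]+60,q[0]-80:q[0]+80],None,fx=4,fy=4,interpolation=cv2.INTER_CUBIC); cv2.imwrite("pics/s5c.png",a)
E
```

```text
[4.50130233e+02 1.29287456e-01 1.31584220e+02] [ 3.13610966 -1.21779362  1.57699197] [-0.59  0.58  1.78  0.9   1.69 -0.95] 67.86975928975549
[359 194]
```

View pics/s5c.png

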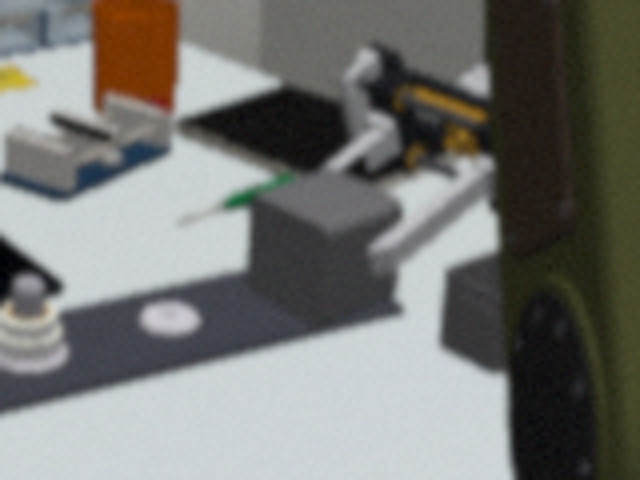

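{"api": "apply_moves", "payload": {"moves": [[[-0.11,0,0.04],[0,0,0],0.6],[[-0.22,0,0.08],[0,0,0],0.6],[[-0.3,0,0.109],[0,0,0],0.6],[[-0.32,0,0.116],[0,0,0],0.6],[[-0.33,0,0.12],[0,0,0],0.6],[[-0.336,0,0.122],[0,0,0],0.6],[[-0.342,0,0.124],[0,0,0],0.6],[[-0.342,0,0.124],[0,0,0],0.6],[[-0.342,0,0.124],[0,0,0],0.6]]}}

```text
clock: 20.63
eef_pos: [450.0, -0.1, 40.6]
eef_rot: [3.138, -1.221, 1.574]
wrist_force: [0.2, -0.2, -1.0]
finger_gap: 68.2
finger_force: 29.9
```

{"api": "apply_moves", "payload": {"moves": [[[-0.004,0,0.001],[0,0,0],0.6],[[-0.008,0,0.003],[0,0,0],0.6],[[-0.012,0,0.004],[0,0,0],0.6],[[-0.016,0,0.006],[0,0,0],0.6],[[-0.016,0,0.006],[0,0,0],0.6]]}}

```text
clock: 21.05
eef_pos: [449.7, 0.1, 35.4]
eef_rot: [-3.141, -1.222, 1.57]
wrist_force: [0.7, -0.5, -1.0]
finger_gap: 67.9
finger_force: 29.9
```

{"api": "apply_moves", "payload": {"moves": [[[-0.004,0,0.001],[0,0,0],0.6],[[-0.008,0,0.003],[0,0,0],0.6],[[-0.008,0,0.003],[0,0,0],0.6],[[-0.008,0,0.003],[0,0,0],0.6]]}}

```text
clock: 21.38
eef_pos: [449.9, -0.2, 34.4]
eef_rot: [3.14, -1.224, 1.573]
wrist_force: [-1.9, -4.5, 9.5]
finger_gap: 67.7
finger_force: 29.9
```

```bash
python3 - <<'E'
from h import *
ci=viewer.camera_info("top"); im=viewer.camera("top"); a=im[130:290,240:480]
cv2.imwrite("pics/t3.png",cv2.resize(a,None,fx=3.3,fy=3.3,interpolation=cv2.INTER_CUBIC))
E
```

```text
(no output)
```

View pics/t3.png

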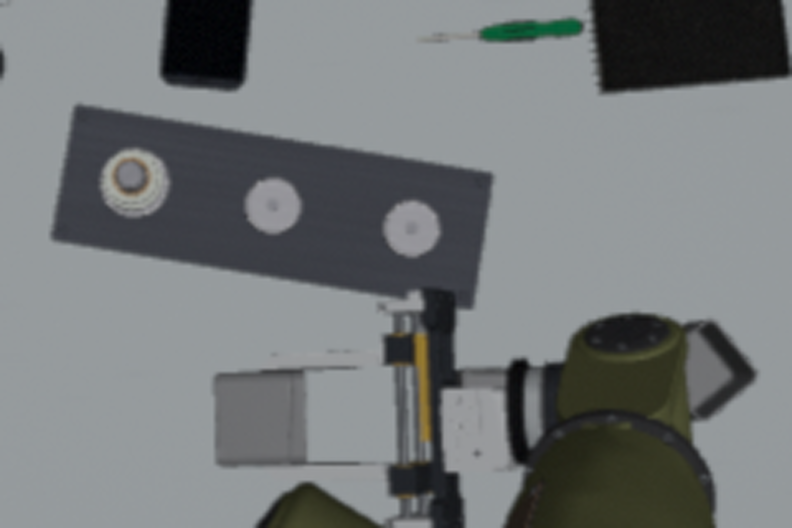

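{"api": "apply_moves", "payload": {"moves": [[[0,0,0],[0,0,0],0],[[0,0,0],[0,0,0],0],[[0,0,0],[0,0,0],0],[[0,0,0],[0,0,0],0],[[0.1,0,-0.036],[0,0,0],0],[[0.25,0,-0.09],[0,0,0],0],[[0.4,0,-0.145],[0,0,0],0],[[0.5,0,-0.18],[0,0,0],0],[[0.5,0,-0.18],[0,0,0],0],[[0.5,0,-0.18],[0,0,0],0]]}}

```text
clock: 22.27
eef_pos: [449.9, 0.4, 167.0]
eef_rot: [3.135, -1.22, 1.577]
wrist_force: [-0.0, 0.6, 0.1]
finger_gap: 93.8
finger_force: 0.0
```

```bash
python3 - <<'E'
from h import *
ci=viewer.camera_info("top"); im=viewer.camera("top"); cv2.imwrite("pics/t4.png",im)
print(manip.read_state()["eef_pos"])
go([450,0,200],R=pose(0)); go([450,20,200],R=pose(-15))
E
```

```text
[449.63123028   0.63260564 165.96647017]
shift [ 0.1271  0.0015 -0.0489] turn [-1.000e-04 -3.889e-01  2.000e-04] rows>= 10
shift [0.1544 0.0015 0.0262] turn [-0.000e+00 -4.722e-01  2.000e-04] rows>= 12
```

{"api": "apply_moves", "payload": {"moves": [[[0.127,0,-0.05],[0,-0.389,0],0],[[0.127,0,-0.05],[0,-0.389,0],0],[[0.127,0,-0.05],[0,-0.389,0],0],[[0.127,0,-0.05],[0,-0.389,0],0],[[0.127,0,-0.05],[0,-0.389,0],0],[[0.127,0,-0.05],[0,-0.389,0],0],[[0.127,0,-0.05],[0,-0.389,0],0],[[0.127,0,-0.05],[0,-0.389,0],0],[[0.127,0,-0.05],[0,-0.389,0],0],[[0.127,0,-0.05],[0,-0.389,0],0],[[0.127,0,-0.05],[0,-0.389,0],0],[[0.127,0,-0.05],[0,-0.389,0],0]]}}

```text
clock: 23.32
eef_pos: [449.4, 0.7, 199.1]
eef_rot: [-3.139, -0.002, 1.574]
wrist_force: [0.6, 0.5, 0.1]
finger_gap: 94.3
finger_force: 0.0
```

```bash
cat >> h.py <<'E'
def blobs(ci,im,box,z,thr,amin=200):
    """dark blobs in a pixel box, as rectangles on the plane z"""
    x0,y0,x1,y1=box; g=cv2.cvtColor(im,cv2.COLOR_BGR2GRAY); m=np.zeros_like(g); m[y0:y1,x0:x1]=(g[y0:y1,x0:x1]<thr)*255
    for c in cv2.findContours(m,cv2.RETR_EXTERNAL,cv2.CHAIN_APPROX_NONE)[0]:
        if cv2.contourArea(c)>amin:
            w=ray(ci,c[:,0],z)[:,:2].astype(np.float32); r=cv2.minAreaRect(w)
            print("blob",cv2.boundingRect(c),"z",z,np.round(r[0],1),np.round(r[1],1),round(r[2],1),"min",w.min(0).round(1),"max",w.max(0).round(1))
E
python3 - <<'E'
from h import *
ci=viewer.camera_info("wrist"); im=viewer.camera("wrist"); cv2.imwrite("pics/w10.png",im); print(manip.read_state()["eef_pos"])
blobs(ci,im,(240,60,410,290),68,150,500)
g=cv2.cvtColor(im,cv2.COLOR_BGR2GRAY)
c=int(proj(ci,[[450,10,68]])[0,0]); print(c,[(int(v),int(g[v,c])) for v in range(100,290,3)])
ct=viewer.camera_info("top"); it=viewer.camera("top"); cv2.imwrite("pics/t5.png",it)
blobs(ct,it,(370,170,480,280),60,110); blobs(ct,it,(370,170,480,280),30,110)
E
```

```text
[ 4.49448824e+02 -7.37977131e-04  1.99196172e+02]
blob (385, 200, 25, 90) z 68 [526.1 -59.4] [25.8 99.8] 4.1 min [ 516.5 -108.4] max [542.6  -8.7]
blob (290, 150, 70, 72) z 68 [450.8   4.8] [66.9 72. ] 0.2 min [417.3 -31.3] max [484.2  40.9]
323 [(100, 181), (103, 181), (106, 181), (109, 181), (112, 180), (115, 180), (118, 181), (121, 180), (124, 181), (127, 180), (130, 181), (133, 181), (136, 181), (139, 181), (142, 181), (145, 181), (148, 184), (151, 58), (154, 46), (157, 56), (160, 120), (163, 120), (166, 121), (169, 122), (172, 122), (175, 122), (178, 122), (181, 123), (184, 124), (187, 124), (190, 124), (193, 124), (196, 123), (199, 123), (202, 124), (205, 124), (208, 125), (211, 114), (214, 122), (217, 125), (220, 120), (223, 181), (226, 181), (229, 181), (232, 180), (235, 180), (238, 181), (241, 180), (244, 181), (247, 181), (250, 181), (253, 180), (256, 181), (259, 181), (262, 180), (265, 180), (268, 180), (271, 181), (274, 180), (277, 180), (280, 180), (283, 181), (286, 178), (289, 48)]
blob (377, 241, 27, 25) z 60 [ 453.2 -170.6] [63.5 56.7] 85.3 min [ 423.3 -202.8] max [ 481.6 -139. ]
blob (433, 227, 36, 31) z 60 [ 475.7 -319.5] [63.9 68.6] 37.0 min [ 439.1 -360.6] max [ 511.4 -276.2]
blob (370, 179, 20, 45) z 60 [ 579.  -143.7] [ 47.3 103.6] 79.6 min [ 525.4 -175.8] max [ 633.8 -125.8]
blob (377, 241, 27, 25) z 30 [ 452.8 -174.9] [65.  58.1] 85.3 min [ 422.1 -207.9] max [ 481.9 -142.5]
blob (433, 227, 36, 31) z 30 [ 475.8 -327.4] [65.5 70.2] 37.0 min [ 438.3 -369.5] max [ 512.4 -283.1]
blob (370, 179, 20, 45) z 30 [ 581.6 -147.3] [ 48.5 106.1] 79.6 min [ 526.8 -180.2] max [ 637.8 -129. ]
```

```bash
python3 - <<'E'
from h import *
go([450.3,31.2,109],R=pose(-15)); go([450.3,10.5,32],R=pose(-15))
E
```

```text
shift [0.126  0.004  0.3618] turn [-0.0007 -0.0842  0.0002] rows>= 3
shift [0.0424 0.0047 0.6695] turn [-0.0007 -0.0842  0.0002] rows>= 5
```

{"api": "apply_moves", "payload": {"moves": [[[0.1,0.004,0.2],[0,-0.084,0],0],[[0.126,0.004,0.36],[0,-0.084,0],0],[[0.126,0.004,0.36],[0,-0.084,0],0],[[0.084,0.004,0.51],[0,-0.084,0],0],[[0.042,0.004,0.67],[0,-0.084,0],0],[[0.042,0.004,0.67],[0,-0.084,0],0],[[0.042,0.004,0.67],[0,-0.084,0],0],[[0.042,0.004,0.67],[0,-0.084,0],0.6],[[0.042,0.004,0.67],[0,-0.084,0],0.6],[[0.042,0.004,0.67],[0,-0.084,0],0.6],[[0.042,0.004,0.67],[0,-0.084,0],0.6],[[0.042,0.004,0.67],[0,-0.084,0],0.6]], "squeeze": 35}}

```text
clock: 24.42
eef_pos: [451.4, 10.3, 34.1]
eef_rot: [3.14, 0.264, 1.571]
wrist_force: [-1.6, 0.9, 9.4]
finger_gap: 67.6
finger_force: 35.0
```

```bash
python3 - <<'E'
from h import *
s=manip.read_state();p=s["eef_pos"]; print(p,s["finger_gap"],s["finger_force"],s["wrist_force"])
go(p+[0,0,120],R=pose(-15)); go([520,20,180],R=pose(30)); go([500,60,230],R=pose(60))
E
```

```text
[451.35231309  10.32497458  34.07848892] 67.59136678062094 35.0027596950531 [-1.62258594  0.9385176   9.42989646]
shift [-0.1251  0.0009 -0.4634] turn [0.0006 0.0006 0.    ] rows>= 3
shift [-0.1148  0.2757 -0.573 ] turn [0.0006 0.2506 0.0003] rows>= 7
shift [-0.0124  0.1962 -0.808 ] turn [5.000e-04 4.173e-01 4.000e-04] rows>= 11
```

{"api": "apply_moves", "payload": {"moves": [[[-0.04,0,-0.16],[0,0,0],0.6],[[-0.08,0,-0.3],[0,0,0],0.6],[[-0.012,0.196,-0.808],[0,0.417,0],0.6],[[-0.012,0.196,-0.808],[0,0.417,0],0.6],[[-0.012,0.196,-0.808],[0,0.417,0],0.6],[[-0.012,0.196,-0.808],[0,0.417,0],0.6],[[-0.012,0.196,-0.808],[0,0.417,0],0.6],[[-0.012,0.196,-0.808],[0,0.417,0],0.6],[[-0.012,0.196,-0.808],[0,0.417,0],0.6],[[-0.012,0.196,-0.808],[0,0.417,0],0.6],[[-0.012,0.196,-0.808],[0,0.417,0],0.6],[[-0.012,0.196,-0.808],[0,0.417,0],0.6]]}}

```text
clock: 25.42
eef_pos: [500.1, 59.4, 229.9]
eef_rot: [3.135, -0.992, 1.575]
wrist_force: [-0.5, 0.1, -0.3]
finger_gap: 67.5
finger_force: 35.0
```

```bash
python3 - <<'E'
from h import *
s=manip.read_state();p=s["eef_pos"]; print(p,s["finger_gap"],s["finger_force"],s["joints"].round(2))
go([632,93.6,150],R=pose(75)); go([632,93.6,49],R=pose(75))
E
```

```text
[500.08372092  59.38820386 229.88740718] 67.49346394159339 34.99440371990204 [-0.4   0.35  1.69  0.88  1.61 -0.61]
shift [-0.1939  0.5265  0.2907] turn [0.0006 0.101  0.0009] rows>= 4
shift [-0.532   0.5251  0.5118] turn [0.0006 0.101  0.0009] rows>= 6
```

{"api": "apply_moves", "payload": {"moves": [[[-0.194,0.526,0.29],[0,0.1,0.001],0.6],[[-0.194,0.526,0.29],[0,0.1,0.001],0.6],[[-0.194,0.526,0.29],[0,0.1,0.001],0.6],[[-0.194,0.526,0.29],[0,0.1,0.001],0.6],[[-0.194,0.526,0.29],[0,0.1,0.001],0.6],[[-0.194,0.526,0.29],[0,0.1,0.001],0.6],[[-0.194,0.526,0.29],[0,0.1,0.001],0.6],[[-0.194,0.526,0.29],[0,0.1,0.001],0.6]]}}

```text
clock: 26.08
eef_pos: [631.0, 93.4, 150.2]
eef_rot: [-3.141, -1.299, 1.569]
wrist_force: [0.7, -0.6, -1.5]
finger_gap: 68.0
finger_force: 35.0
```

```bash
python3 - <<'E'
from h import *
s=manip.read_state();p=s["eef_pos"]; print(p,s["eef_rot"],s["finger_gap"],s["finger_force"],s["joints"].round(2))
for z in (65,49): go([632,93.6,z],R=pose(75))
cs=viewer.camera_info("scene"); im=viewer.camera("scene"); cv2.imwrite("pics/s6.png",im)
ct=viewer.camera_info("top"); it=viewer.camera("top"); cv2.imwrite("pics/t6.png",it)
# closed end (top) of the cup: height should be TCP z + 66-42
x,y=proj(ct,[632,93.6,p[2]+24])[0].astype(int); print(x,y); g=cv2.cvtColor(it,cv2.COLOR_BGR2GRAY); print(g[y,x-30:x+30].tolist()); print(g[y-30:y+30,x].tolist())
E
```

```text
[631.01046271  93.35823877 150.16187754] [-3.14089267 -1.29938085  1.56919316] 68.03730280419084 34.99452888965607 [-0.32  0.81  1.36  1.17  1.67 -0.67]
shift [-0.3279  0.004   0.0923] turn [ 0.0003  0.0031 -0.0001] rows>= 3
shift [-0.3896  0.004   0.1094] turn [ 0.0003  0.0031 -0.0001] rows>= 3
275 175
[157, 158, 158, 158, 158, 157, 158, 158, 158, 158, 157, 158, 158, 156, 135, 111, 109, 110, 110, 110, 110, 109, 110, 110, 109, 110, 110, 110, 110, 110, 109, 110, 110, 110, 110, 110, 110, 109, 110, 110, 110, 111, 108, 108, 107, 74, 57, 64, 66, 66, 66, 66, 68, 67, 67, 67, 68, 67, 66, 65]
[157, 158, 158, 158, 157, 158, 158, 157, 158, 158, 158, 158, 158, 158, 158, 153, 126, 108, 110, 111, 111, 110, 111, 110, 110, 110, 110, 111, 110, 110, 109, 110, 110, 110, 111, 110, 110, 110, 110, 110, 110, 110, 110, 110, 111, 107, 88, 56, 65, 59, 63, 64, 65, 65, 65, 65, 66, 65, 65, 67]
```

{"api": "apply_moves", "payload": {"moves": [[[-0.1,0.004,0.028],[0,0.003,0],0.6],[[-0.18,0.004,0.05],[0,0.003,0],0.6],[[-0.23,0.004,0.065],[0,0.003,0],0.6],[[-0.27,0.004,0.076],[0,0.003,0],0.6],[[-0.3,0.004,0.085],[0,0.003,0],0.6],[[-0.328,0.004,0.092],[0,0.003,0],0.6],[[-0.345,0.004,0.097],[0,0.003,0],0.6],[[-0.36,0.004,0.101],[0,0.003,0],0.6],[[-0.37,0.004,0.104],[0,0.003,0],0.6],[[-0.37,0.004,0.104],[0,0.003,0],0.6]]}}

```text
clock: 27.02
eef_pos: [631.9, 94.1, 52.0]
eef_rot: [-3.13, -1.31, 1.559]
wrist_force: [-0.7, -0.5, -0.4]
finger_gap: 67.2
finger_force: 35.0
```

{"api": "apply_moves", "payload": {"moves": [[[-0.003,0,0.001],[0,0,0],0.6],[[-0.006,0,0.002],[0,0,0],0.6],[[-0.009,0,0.003],[0,0,0],0.6],[[-0.009,0,0.003],[0,0,0],0.6],[[-0.009,0,0.003],[0,0,0],0.6]]}}

```text
clock: 27.43
eef_pos: [632.1, 94.0, 51.2]
eef_rot: [-3.136, -1.311, 1.566]
wrist_force: [-2.7, -0.8, 8.0]
finger_gap: 67.9
finger_force: 35.0
```

{"api": "apply_moves", "payload": {"moves": [[[0,0,0],[0,0,0],0],[[0,0,0],[0,0,0],0],[[0,0,0],[0,0,0],0],[[0,0,0],[0,0,0],0],[[0,0,0],[0,0,0],0],[[0.1,0,-0.027],[0,0,0],0],[[0.25,0,-0.067],[0,0,0],0],[[0.4,0,-0.107],[0,0,0],0],[[0.5,0,-0.134],[0,0,0],0],[[0.5,0,-0.134],[0,0,0],0],[[0.5,0,-0.134],[0,0,0],0]]}}

```text
clock: 28.35
eef_pos: [632.5, 94.0, 180.4]
eef_rot: [-3.141, -1.309, 1.569]
wrist_force: [-0.3, 0.4, -0.1]
finger_gap: 94.2
finger_force: 0.0
```

```bash
python3 - <<'E'
from h import *
ct=viewer.camera_info("top"); it=viewer.camera("top"); cv2.imwrite("pics/t7.png",it)
blobs(ct,it,(370,170,480,280),60,110)
g=cv2.cvtColor(it,cv2.COLOR_BGR2GRAY); x,y=proj(ct,[632,93.6,74])[0]; print(x,y); x,y=int(x),int(y)
print(g[y,x-24:x+24].tolist()); print(g[y-24:y+24,x].tolist())
print(ray(ct,[[x-15,y],[x+15,y],[x,y-15],[x,y+15]],74).round(1).tolist())
cs=viewer.camera_info("scene"); im=viewer.camera("scene"); q=proj(cs,[632,93.6,40])[0].astype(int); print(q,proj(cs,[[598,127.6,74],[598,59.6,74],[598,127.6,8],[598,59.6,8]]).round(1).tolist())
cv2.imwrite("pics/s7c.png",cv2.resize(im[q[1]-50:q[1]+50,q[0]-60:q[0]+60],None,fx=5,fy=5,interpolation=cv2.INTER_CUBIC))
s=manip.read_state(); print(s["eef_pos"]); go([453,-60,200],R=pose(0))
E
```

```text
blob (433, 227, 36, 31) z 60 [ 475.5 -319.2] [63.9 67.3] 37.0 min [ 439.1 -360.6] max [ 511.4 -276.2]
blob (370, 170, 56, 110) z 60 [ 522.1 -191.8] [132.6 265.6] 87.8 min [ 388.6 -255.5] max [ 656.1 -120.6]
278.41691232375547 181.4260293368584
[157, 157, 157, 155, 135, 91, 67, 65, 65, 68, 88, 107, 110, 110, 111, 110, 111, 110, 110, 111, 110, 111, 110, 111, 111, 110, 110, 110, 110, 111, 110, 110, 111, 110, 110, 109, 107, 106, 73, 69, 68, 66, 66, 65, 65, 66, 64, 65]
[156, 157, 157, 157, 157, 156, 148, 94, 68, 64, 68, 85, 105, 110, 110, 110, 111, 110, 110, 110, 111, 110, 110, 111, 111, 110, 111, 110, 110, 110, 111, 110, 110, 110, 110, 110, 110, 109, 101, 104, 157, 161, 158, 142, 92, 67, 64, 66]
[[634.0, 130.9, 74.0], [632.1, 58.3, 74.0], [669.8, 93.9, 74.0], [596.6, 95.3, 74.0]]
[285 211] [[282.2, 207.9], [303.2, 200.8], [282.6, 230.5], [303.2, 222.8]]
[631.95435004  94.1863749  177.9910815 ]
shift [-0.0773 -0.7157 -0.6183] turn [-0.0011 -0.417  -0.0012] rows>= 11
```

View pics/s7c.png

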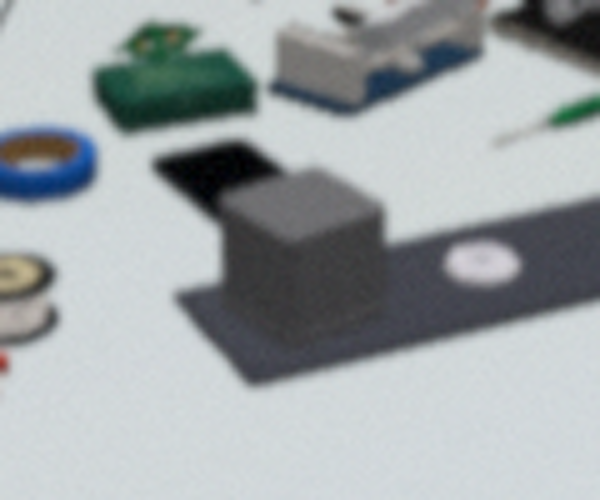

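{"api": "apply_moves", "payload": {"moves": [[[-0.077,-0.715,-0.618],[0,-0.417,0],0],[[-0.077,-0.715,-0.618],[0,-0.417,0],0],[[-0.077,-0.715,-0.618],[0,-0.417,0],0],[[-0.077,-0.715,-0.618],[0,-0.417,0],0],[[-0.077,-0.715,-0.618],[0,-0.417,0],0],[[-0.077,-0.715,-0.618],[0,-0.417,0],0],[[-0.077,-0.715,-0.618],[0,-0.417,0],0],[[-0.077,-0.715,-0.618],[0,-0.417,0],0],[[-0.077,-0.715,-0.618],[0,-0.417,0],0],[[-0.077,-0.715,-0.618],[0,-0.417,0],0],[[-0.077,-0.715,-0.618],[0,-0.417,0],0],[[-0.077,-0.715,-0.618],[0,-0.417,0],0]]}}

```text
clock: 29.45
eef_pos: [453.2, -58.6, 200.1]
eef_rot: [-3.137, 0.003, 1.573]
wrist_force: [0.2, -0.9, 0.2]
finger_gap: 93.9
finger_force: 0.0
```

{"api": "apply_moves", "payload": {"moves": [[[-0.4,0,0],[0,0,0],0],[[-0.4,0,0],[0,0,0],0],[[-0.4,0,0],[0,0,0],0],[[-0.4,0,0],[0,0,0],0],[[-0.4,0,0],[0,0,0],0]]}}

```text
clock: 29.87
eef_pos: [452.9, -160.7, 199.7]
eef_rot: [-3.137, -0.003, 1.568]
wrist_force: [0.8, 0.5, 0.2]
finger_gap: 94.2
finger_force: 0.0
```

```bash
python3 - <<'E'
from h import *
ci=viewer.camera_info("wrist"); im=viewer.camera("wrist"); cv2.imwrite("pics/w11.png",im); s=manip.read_state(); print(s["eef_pos"],s["eef_rot"])
u,v=proj(ci,[453,-174,60])[0]; print(u,v); u,v=int(u),int(v)
g=cv2.cvtColor(im,cv2.COLOR_BGR2GRAY); print(v-45,g[v-45:v+45,u].tolist()); print(u-45,g[v,u-45:u+45].tolist())
b=(u-48,max(v-60,0),u+48,v+45)
for z in(0,60): blobs(ci,im,b,z,125)
for z in(0,60): blobs(ci,im,b,z,160)
E
```

```text
[ 453.02174132 -159.94291001  200.00018589] [-3.13699622e+00 -2.00565800e-03  1.56894428e+00]
323.53561248295733 201.22297240142294
156 [169, 169, 168, 169, 169, 169, 169, 169, 169, 169, 169, 169, 169, 169, 169, 170, 169, 169, 169, 169, 169, 169, 169, 169, 169, 169, 170, 169, 169, 168, 169, 169, 169, 168, 169, 169, 168, 168, 170, 169, 169, 169, 169, 170, 169, 169, 169, 168, 169, 170, 169, 169, 170, 169, 169, 169, 170, 168, 169, 169, 169, 169, 169, 168, 169, 168, 169, 169, 170, 168, 169, 169, 170, 168, 168, 169, 168, 170, 169, 169, 169, 170, 169, 169, 169, 169, 170, 169, 169, 169]
278 [169, 169, 168, 168, 169, 169, 168, 170, 169, 169, 169, 169, 168, 169, 169, 169, 168, 170, 169, 169, 169, 169, 170, 169, 169, 169, 169, 169, 169, 169, 168, 169, 169, 170, 169, 169, 170, 169, 169, 170, 169, 169, 169, 170, 169, 169, 169, 170, 168, 133, 80, 83, 97, 106, 114, 117, 115, 115, 115, 115, 115, 114, 115, 115, 114, 114, 114, 113, 114, 114, 114, 114, 113, 112, 112, 113, 112, 113, 113, 112, 112, 112, 112, 112, 112, 113, 111, 112, 112, 112]
blob (327, 165, 44, 65) z 0 [ 483.  -186.6] [52.7 82.1] 2.0 min [ 457.  -226.7] max [ 510.7 -146.1]
blob (327, 165, 44, 65) z 60 [ 478.5 -170.6] [44.4 69.2] 2.0 min [ 456.6 -204.4] max [ 501.8 -136.5]
blob (326, 165, 45, 66) z 0 [ 482.4 -187.2] [53.9 83.5] 2.0 min [ 455.8 -228. ] max [ 510.8 -146. ]
blob (326, 165, 45, 66) z 60 [ 478.  -171.1] [45.4 70.4] 2.0 min [ 455.5 -205.5] max [ 501.9 -136.5]
```

```bash
cat >> h.py <<'E'
def prof(ci,im,x,y,z,n=50):
    """gray edges through the projection of (x,y,z), as world coordinates on plane z"""
    g=cv2.cvtColor(im,cv2.COLOR_BGR2GRAY).astype(int); u,v=proj(ci,[x,y,z])[0]; iu,iv=int(round(u)),int(round(v))
    for nm,line,f in(("row",g[iv,iu-n:iu+n],lambda k:(iu-n+k+.5,iv)),("col",g[max(iv-n,0):iv+n,iu],lambda k:(iu,max(iv-n,0)+k+.5))):
        e=[k for k in range(len(line)-1) if abs(line[k+1]-line[k])>14]
        print(nm,[(f(k),int(line[k]),int(line[k+1]),ray(ci,[f(k)],z)[0,:2].round(1).tolist()) for k in e])
E
python3 - <<'E'
from h import *
ci=viewer.camera_info("wrist"); im=cv2.imread("pics/w11.png"); b=(300,120,410,260)
for z in(0,60): blobs(ci,im,b,z,160)
prof(ci,im,486,-174,60); prof(ci,im,486,-174,0)
E
```

```text
blob (401, 228, 9, 32) z 0 [ 556.  -246.1] [10.2 42.5] 3.8 min [ 551.1 -267. ] max [ 562.5 -224.8]
blob (326, 120, 84, 111) z 0 [ 506.1 -160.5] [133.8 100. ] 90.0 min [ 456.  -227.4] max [556.1 -93.7]
blob (401, 228, 9, 32) z 60 [ 540.  -220.7] [ 8.6 35.8] 3.8 min [ 535.9 -238.3] max [ 545.5 -202.7]
blob (326, 120, 84, 111) z 60 [ 497.9 -148.6] [112.7  84.3] 90.0 min [ 455.8 -204.9] max [540.1 -92.2]
row [((326.5, 202), 167, 132, [456.3, -174.2]), ((327.5, 202), 132, 80, [457.3, -174.2]), ((371.5, 202), 102, 87, [502.6, -174.3]), ((372.5, 202), 87, 68, [503.7, -174.3]), ((373.5, 202), 68, 44, [504.7, -174.3]), ((381.5, 202), 47, 74, [512.9, -174.3]), ((382.5, 202), 74, 98, [514.0, -174.3]), ((383.5, 202), 98, 127, [515.0, -174.3]), ((384.5, 202), 127, 157, [516.0, -174.3])]
col [((355, 165.5), 165, 112, [484.7, -136.4]), ((355, 166.5), 112, 54, [484.8, -137.4]), ((355, 174.5), 50, 72, [485.0, -145.5]), ((355, 175.5), 72, 97, [485.0, -146.5]), ((355, 209.5), 107, 89, [485.8, -182.3]), ((355, 210.5), 89, 72, [485.9, -183.4]), ((355, 211.5), 72, 55, [485.9, -184.5]), ((355, 226.5), 55, 
[... 384 characters left out ...]
 48, [514.6, -173.5]), ((382.5, 188), 43, 73, [524.3, -173.5]), ((383.5, 188), 73, 100, [525.5, -173.5]), ((384.5, 188), 100, 125, [526.7, -173.5]), ((385.5, 188), 125, 154, [527.9, -173.5]), ((386.5, 188), 154, 169, [529.1, -173.5])]
col [((351, 165.5), 159, 104, [485.7, -146.1]), ((351, 166.5), 104, 51, [485.7, -147.3]), ((351, 174.5), 52, 78, [485.9, -156.9]), ((351, 175.5), 78, 101, [485.9, -158.1]), ((351, 209.5), 103, 86, [486.8, -200.6]), ((351, 210.5), 86, 70, [486.8, -201.9]), ((351, 211.5), 70, 52, [486.9, -203.2]), ((351, 226.5), 55, 82, [487.3, -222.8]), ((351, 227.5), 82, 110, [487.3, -224.1]), ((351, 228.5), 110, 153, [487.3, -225.4]), ((351, 229.5), 153, 169, [487.3, -226.8])]
```

```bash
python3 - <<'E'
from h import *
go([485.8,-147.6,103],R=pose(-20)); go([485.8,-175,28],R=pose(-20))
E
```

```text
shift [0.0488 0.1328 0.3875] turn [-0.0016 -0.1118 -0.0003] rows>= 3
shift [-0.0614  0.1344  0.6873] turn [-0.0016 -0.1118 -0.0003] rows>= 5
```

{"api": "apply_moves", "payload": {"moves": [[[0.049,0.133,0.1],[0,-0.111,0],0],[[0.049,0.133,0.25],[0,-0.111,0],0],[[0.049,0.133,0.387],[0,-0.111,0],0],[[0.049,0.133,0.387],[0,-0.111,0],0],[[-0.006,0.134,0.54],[0,-0.111,0],0],[[-0.061,0.134,0.687],[0,-0.111,0],0],[[-0.061,0.134,0.687],[0,-0.111,0],0],[[-0.061,0.134,0.687],[0,-0.111,0],0],[[-0.061,0.134,0.687],[0,-0.111,0],0.6],[[-0.061,0.134,0.687],[0,-0.111,0],0.6],[[-0.061,0.134,0.687],[0,-0.111,0],0.6],[[-0.061,0.134,0.687],[0,-0.111,0],0.6]], "squeeze": 35}}

```text
clock: 30.92
eef_pos: [487.1, -175.2, 30.7]
eef_rot: [-3.141, 0.349, 1.57]
wrist_force: [-0.8, -0.3, -0.4]
finger_gap: 70.5
finger_force: 0.0
```

```bash
python3 - <<'E'
from h import *
s=manip.read_state(); p=s["eef_pos"]; print(p,s["eef_rot"],s["finger_gap"],s["finger_force"],s["wrist_force"])
go(p+[0,0,80],R=pose(-20)); go([450,0,140],R=pose(40)); 
E
```

```text
[ 487.1331552  -175.18459969   30.73992795] [-3.14097109  0.34937054  1.57048257] 70.47623521826452 0.0 [-0.82612924 -0.26007629 -0.40437283]
shift [-1.095e-01 -2.000e-04 -3.007e-01] turn [-0.0002  0.0001 -0.0001] rows>= 2
shift [ 0.5088 -0.1492 -0.6504] turn [-2.000e-04  3.334e-01 -2.000e-04] rows>= 9
```

Still closing; hold to finish, then lift and carry.

{"api": "apply_moves", "payload": {"moves": [[[0,0,0],[0,0,0],0.6],[[0,0,0],[0,0,0],0.6],[[0,0,0],[0,0,0],0.6],[[0,0,0],[0,0,0],0.6]]}}

```text
clock: 31.25
eef_pos: [486.6, -175.3, 29.8]
eef_rot: [-3.139, 0.349, 1.571]
wrist_force: [-1.9, 1.9, 6.7]
finger_gap: 57.9
finger_force: 34.7
```

{"api": "apply_moves", "payload": {"moves": [[[-0.05,0,-0.15],[0,0,0],0.6],[[-0.11,0,-0.3],[0,0,0],0.6],[[0.51,-0.149,-0.65],[0,0.333,0],0.6],[[0.51,-0.149,-0.65],[0,0.333,0],0.6],[[0.51,-0.149,-0.65],[0,0.333,0],0.6],[[0.51,-0.149,-0.65],[0,0.333,0],0.6],[[0.51,-0.149,-0.65],[0,0.333,0],0.6],[[0.51,-0.149,-0.65],[0,0.333,0],0.6],[[0.51,-0.149,-0.65],[0,0.333,0],0.6],[[0.51,-0.149,-0.65],[0,0.333,0],0.6],[[0.51,-0.149,-0.65],[0,0.333,0],0.6],[[0.51,-0.149,-0.65],[0,0.333,0],0.6]]}}

```text
clock: 32.25
eef_pos: [449.2, -0.9, 137.3]
eef_rot: [-3.135, -0.7, 1.563]
wrist_force: [-0.2, -0.5, -1.2]
finger_gap: 58.2
finger_force: 34.7
```

```bash
python3 - <<'E'
from h import *
s=manip.read_state(); p=s["eef_pos"]; print(p,s["eef_rot"],s["finger_gap"],s["finger_force"])
go([450,50,90],R=pose(70)); go([450,50,34],R=pose(70)); 
E
```

```text
[449.23414392  -0.90538898 137.32217054] [-3.1347713  -0.70044275  1.56318633] 58.20397912268465 34.68564212322235
shift [0.0337 0.0034 0.276 ] turn [-1.000e-04  1.659e-01 -2.000e-03] rows>= 5
shift [-0.1107  0.0046  0.4472] turn [-1.000e-04  1.659e-01 -2.000e-03] rows>= 5
```

{"api": "apply_moves", "payload": {"moves": [[[0.034,0.003,0.276],[0,0.166,-0.001],0.6],[[0.034,0.003,0.276],[0,0.166,-0.001],0.6],[[0.034,0.003,0.276],[0,0.166,-0.001],0.6],[[0.034,0.003,0.276],[0,0.166,-0.001],0.6],[[0.034,0.003,0.276],[0,0.166,-0.001],0.6],[[0.034,0.003,0.276],[0,0.166,-0.001],0.6],[[-0.04,0.004,0.36],[0,0.166,-0.001],0.6],[[-0.11,0.004,0.447],[0,0.166,-0.001],0.6],[[-0.11,0.004,0.447],[0,0.166,-0.001],0.6],[[-0.11,0.004,0.447],[0,0.166,-0.001],0.6]]}}

```text
clock: 33.08
eef_pos: [450.5, 51.1, 35.8]
eef_rot: [-3.139, -1.216, 1.571]
wrist_force: [1.1, 1.1, 0.3]
finger_gap: 57.6
finger_force: 34.7
```

{"api": "apply_moves", "payload": {"moves": [[[-0.004,0,0.001],[0,0,0],0.6],[[-0.008,0,0.003],[0,0,0],0.6],[[-0.012,0,0.004],[0,0,0],0.6],[[-0.015,0,0.005],[0,0,0],0.6],[[-0.015,0,0.005],[0,0,0],0.6],[[-0.015,0,0.005],[0,0,0],0.6]]}}

```text
clock: 33.58
eef_pos: [450.4, 50.5, 31.3]
eef_rot: [-3.141, -1.218, 1.572]
wrist_force: [0.5, -0.5, -0.9]
finger_gap: 58.0
finger_force: 34.7
```

{"api": "apply_moves", "payload": {"moves": [[[-0.004,0,0.001],[0,0,0],0.6],[[-0.008,0,0.003],[0,0,0],0.6],[[-0.008,0,0.003],[0,0,0],0.6],[[-0.008,0,0.003],[0,0,0],0.6]]}}

```text
clock: 33.92
eef_pos: [450.3, 50.5, 30.0]
eef_rot: [3.141, -1.221, 1.573]
wrist_force: [-5.2, -3.9, 11.3]
finger_gap: 57.9
finger_force: 34.7
```

{"api": "apply_moves", "payload": {"moves": [[[0,0,0],[0,0,0],0],[[0,0,0],[0,0,0],0],[[0,0,0],[0,0,0],0],[[0,0,0],[0,0,0],0],[[0,0,0],[0,0,0],0],[[0.1,0,-0.036],[0,0,0],0],[[0.25,0,-0.09],[0,0,0],0],[[0.4,0,-0.145],[0,0,0],0],[[0.5,0,-0.18],[0,0,0],0],[[0.5,0,-0.18],[0,0,0],0],[[0.5,0,-0.18],[0,0,0],0]]}}

```text
clock: 34.83
eef_pos: [450.6, 51.4, 162.7]
eef_rot: [3.135, -1.217, 1.578]
wrist_force: [-0.1, -0.0, 0.2]
finger_gap: 93.7
finger_force: 0.0
```

{"api": "apply_moves", "payload": {"moves": [[[0.127,0,-0.05],[0,-0.389,0],0],[[0.127,0,-0.05],[0,-0.389,0],0],[[0.127,0,-0.05],[0,-0.389,0],0],[[0.127,0,-0.05],[0,-0.389,0],0],[[0.127,0,-0.05],[0,-0.389,0],0],[[0.127,0,-0.05],[0,-0.389,0],0],[[0.127,0,-0.05],[0,-0.389,0],0],[[0.127,0,-0.05],[0,-0.389,0],0],[[0.127,0,-0.05],[0,-0.389,0],0],[[0.127,0,-0.05],[0,-0.389,0],0],[[0.127,0,-0.05],[0,-0.389,0],0],[[0.127,0,-0.05],[0,-0.389,0],0]]}}

```text
clock: 35.83
eef_pos: [450.0, 51.7, 194.7]
eef_rot: [-3.139, 0.002, 1.575]
wrist_force: [-0.1, -0.1, 0.7]
finger_gap: 93.9
finger_force: 0.0
```

```bash
python3 - <<'E'
from h import *
ci=viewer.camera_info("wrist"); im=viewer.camera("wrist"); cv2.imwrite("pics/w12.png",im); s=manip.read_state(); print(s["eef_pos"],s["eef_rot"])
blobs(ci,im,(240,60,410,290),58,150,500)
prof(ci,im,450.5,52,58)
ct=viewer.camera_info("top"); it=viewer.camera("top"); blobs(ct,it,(370,170,480,280),60,110)
go([450.3,80.7,107],R=pose(-15)); go([450.3,60,30],R=pose(-15))
E
```

```text
[450.03184542  51.05889259 194.75330583] [-3.13871631e+00  8.95044269e-04  1.57308279e+00]
blob (392, 228, 18, 62) z 58 [535.5 -25.6] [18.7 71.3] 0.3 min [526.3 -61.3] max [545.   10.1]
blob (295, 153, 58, 65) z 58 [450.1  54.8] [57.5 66. ] 0.2 min [421.4  21.6] max [478.9  87.9]
row [((294.5, 189), 174, 146, [421.1, 51.4]), ((295.5, 189), 146, 98, [422.1, 51.4]), ((350.5, 189), 88, 134, [477.7, 51.6]), ((351.5, 189), 134, 172, [478.7, 51.6])]
col [((324, 152.5), 173, 137, [450.7, 88.3]), ((324, 153.5), 137, 81, [450.8, 87.3]), ((324, 154.5), 81, 48, [450.8, 86.3]), ((324, 160.5), 53, 80, [450.8, 80.4]), ((324, 161.5), 80, 106, [450.8, 79.4]), ((324, 217.5), 127, 161, [451.1, 21.2]), ((324, 218.5), 161, 176, [451.1, 20.1])]
blob (433, 227, 36, 31) z 60 [ 475.7 -319.5] [63.9 68.6] 37.0 min [ 439.  -360.6] max [ 511.4 -276.2]
blob (370, 179, 20, 45) z 60 [ 579.  -143.7] [ 47.3 103.6] 79.6 min [ 525.4 -175.8] max [ 633.8 -125.8]
shift [0.1211 0.0016 0.3517] turn [-0.0007 -0.083   0.0004] rows>= 3
shift [0.0387 0.0022 0.6598] turn [-0.0007 -0.083   0.0004] rows>= 4
```

{"api": "apply_moves", "payload": {"moves": [[[0.1,0.001,0.1],[0,-0.083,0],0],[[0.12,0.001,0.25],[0,-0.083,0],0],[[0.12,0.001,0.35],[0,-0.083,0],0],[[0.08,0.001,0.5],[0,-0.083,0],0],[[0.039,0.001,0.655],[0,-0.083,0],0],[[0.039,0.001,0.655],[0,-0.083,0],0],[[0.039,0.001,0.655],[0,-0.083,0],0],[[0.039,0.001,0.655],[0,-0.083,0],0.6],[[0.039,0.001,0.655],[0,-0.083,0],0.6],[[0.039,0.001,0.655],[0,-0.083,0],0.6],[[0.039,0.001,0.655],[0,-0.083,0],0.6],[[0.039,0.001,0.655],[0,-0.083,0],0.6]]}}

```text
clock: 36.93
eef_pos: [451.0, 60.1, 33.0]
eef_rot: [3.14, 0.264, 1.572]
wrist_force: [0.9, 0.3, 0.7]
finger_gap: 64.0
finger_force: 0.0
```

{"api": "apply_moves", "payload": {"moves": [[[0,0,0],[0,0,0],0.6],[[0,0,0],[0,0,0],0.6],[[0,0,0],[0,0,0],0.6]]}}

```text
clock: 37.18
eef_pos: [450.8, 60.1, 32.7]
eef_rot: [3.141, 0.264, 1.572]
wrist_force: [-1.2, 0.6, 7.2]
finger_gap: 57.8
finger_force: 35.0
```

```bash
python3 - <<'E'
from h import *
s=manip.read_state();p=s["eef_pos"]; print(p,s["finger_gap"],s["finger_force"],s["wrist_force"])
go(p+[0,0,70],R=pose(-15)); go([500,0,220],R=pose(60))
E
```

```text
[450.81464044  60.05497425  32.65381856] 57.78148119002061 35.00099301338196 [-1.22263289  0.63595391  7.22408764]
shift [-7.310e-02  1.000e-04 -2.703e-01] turn [0.0002 0.0008 0.0003] rows>= 2
shift [-0.4277  0.1967 -0.6606] turn [-0.000e+00  4.174e-01  4.000e-04] rows>= 11
```

{"api": "apply_moves", "payload": {"moves": [[[-0.04,0,-0.16],[0,0,0],0.6],[[-0.073,0,-0.27],[0,0,0],0.6],[[-0.428,0.197,-0.66],[0,0.417,0],0.6],[[-0.428,0.197,-0.66],[0,0.417,0],0.6],[[-0.428,0.197,-0.66],[0,0.417,0],0.6],[[-0.428,0.197,-0.66],[0,0.417,0],0.6],[[-0.428,0.197,-0.66],[0,0.417,0],0.6],[[-0.428,0.197,-0.66],[0,0.417,0],0.6],[[-0.428,0.197,-0.66],[0,0.417,0],0.6],[[-0.428,0.197,-0.66],[0,0.417,0],0.6],[[-0.428,0.197,-0.66],[0,0.417,0],0.6],[[-0.428,0.197,-0.66],[0,0.417,0],0.6]]}}

```text
clock: 38.18
eef_pos: [500.2, -1.0, 220.0]
eef_rot: [3.138, -0.987, 1.573]
wrist_force: [-0.1, 0.7, -0.5]
finger_gap: 57.6
finger_force: 35.0
```

```bash
python3 - <<'E'
from h import *
s=manip.read_state();p=s["eef_pos"]; print(p,s["finger_gap"],s["finger_force"],s["joints"].round(2))
go([611,-16.1,90],R=pose(75))
E
```

```text
[500.23490214  -0.96507898 219.99627275] 57.61089391000482 34.99831795692444 [-0.5   0.41  1.63  0.83  1.67 -0.67]
shift [-0.4678  0.4421  0.2368] turn [0.0004 0.1025 0.0005] rows>= 5
```

{"api": "apply_moves", "payload": {"moves": [[[-0.2,0.442,0.1],[0,0.102,0],0.6],[[-0.2,0.442,0.1],[0,0.102,0],0.6],[[-0.2,0.442,0.1],[0,0.102,0],0.6],[[-0.468,0.442,0.237],[0,0.102,0],0.6],[[-0.468,0.442,0.237],[0,0.102,0],0.6],[[-0.468,0.442,0.237],[0,0.102,0],0.6],[[-0.468,0.442,0.237],[0,0.102,0],0.6],[[-0.468,0.442,0.237],[0,0.102,0],0.6],[[-0.468,0.442,0.237],[0,0.102,0],0.6]]}}

```text
clock: 38.93
eef_pos: [611.2, -16.2, 92.7]
eef_rot: [3.125, -1.3, 1.587]
wrist_force: [0.3, -0.2, -0.8]
finger_gap: 57.8
finger_force: 35.0
```

```bash
python3 - <<'E'
from h import *
s=manip.read_state();p=s["eef_pos"]; print(p,s["eef_rot"],s["finger_gap"],s["finger_force"])
for z in (52,47): go([611,-16.1,z],R=pose(75))
ct=viewer.camera_info("top"); it=viewer.camera("top"); cv2.imwrite("pics/t8.png",it)
prof(ct,it,611,-12.4,p[2]+21,26)
E
```

```text
[611.17678203 -16.17079095  92.65643072] [ 3.12544863 -1.2995417   1.58747131] 57.81446486770727 34.99837875366211
shift [-0.1566 -0.0014  0.0438] turn [0.     0.003  0.0014] rows>= 1
shift [-0.1759 -0.0015  0.0492] turn [0.     0.003  0.0014] rows>= 2
row [((310.5, 187), 80, 105, [611.5, 16.0]), ((334.5, 187), 103, 78, [610.0, -40.1])]
col [((323, 170.5), 153, 122, [649.7, -14.4]), ((323, 171.5), 122, 74, [647.3, -14.3]), ((323, 175.5), 83, 108, [637.9, -14.0]), ((323, 198.5), 109, 89, [583.7, -12.5]), ((323, 199.5), 89, 52, [581.4, -12.4])]
```

{"api": "apply_moves", "payload": {"moves": [[[-0.05,0,0.014],[0,0.003,0],0.6],[[-0.09,0,0.025],[0,0.003,0],0.6],[[-0.12,0,0.034],[0,0.003,0],0.6],[[-0.14,0,0.039],[0,0.003,0],0.6],[[-0.15,0,0.042],[0,0.003,0],0.6],[[-0.157,0,0.044],[0,0.003,0],0.6],[[-0.163,0,0.046],[0,0.003,0],0.6],[[-0.168,0,0.047],[0,0.003,0],0.6],[[-0.168,0,0.047],[0,0.003,0],0.6],[[-0.168,0,0.047],[0,0.003,0],0.6]]}}

```text
clock: 39.82
eef_pos: [610.5, -15.8, 48.0]
eef_rot: [3.135, -1.314, 1.58]
wrist_force: [-6.6, 0.3, 14.4]
finger_gap: 57.5
finger_force: 35.0
```

{"api": "apply_moves", "payload": {"moves": [[[0,0,0],[0,0,0],0],[[0,0,0],[0,0,0],0],[[0,0,0],[0,0,0],0],[[0,0,0],[0,0,0],0],[[0,0,0],[0,0,0],0],[[0.1,0,-0.027],[0,0,0],0],[[0.25,0,-0.067],[0,0,0],0],[[0.4,0,-0.107],[0,0,0],0],[[0.55,0,-0.147],[0,0,0],0],[[0.55,0,-0.147],[0,0,0],0],[[0.55,0,-0.147],[0,0,0],0]]}}

```text
clock: 40.73
eef_pos: [610.8, -16.2, 189.7]
eef_rot: [3.129, -1.309, 1.584]
wrist_force: [0.8, 0.1, -0.8]
finger_gap: 93.6
finger_force: 0.0
```

```bash
python3 - <<'E'
from h import *
ct=viewer.camera_info("top"); it=viewer.camera("top"); cv2.imwrite("pics/t9.png",it)
prof(ct,it,611,-12.4,68,26); prof(ct,it,632,93.6,74,26)
s=manip.read_state(); print(s["eef_pos"]); go([500,-160,210],R=pose(0))
E
```

```text
row [((310.5, 189), 75, 103, [612.2, 16.5]), ((333.5, 189), 108, 81, [610.7, -39.3])]
col [((322, 170.5), 150, 97, [656.8, -12.7]), ((322, 171.5), 97, 67, [654.3, -12.6]), ((322, 177.5), 69, 87, [639.6, -12.2]), ((322, 178.5), 87, 108, [637.1, -12.1]), ((322, 200.5), 109, 92, [583.4, -10.6]), ((322, 201.5), 92, 53, [580.9, -10.6]), ((322, 212.5), 65, 85, [554.3, -9.8]), ((322, 213.5), 85, 137, [551.8, -9.7])]
row [((257.5, 181), 156, 135, [634.4, 144.2]), ((258.5, 181), 135, 91, [634.3, 141.8]), ((259.5, 181), 91, 67, [634.3, 139.4]), ((263.5, 181), 69, 88, [634.0, 129.7]), ((264.5, 181), 88, 107, [633.9, 127.3]), ((291.5, 181), 106, 73, [632.2, 61.9])]
col [((278, 163.5), 149, 94, [675.9, 93.8]), ((278, 164.5), 94, 68, [673.5, 93.8]), ((278, 167.5), 69, 86, [666.1, 94.0]), ((278, 168.5), 86, 105, [663.6, 94.0]), ((278, 195.5), 97, 50, [597.8, 95.3]), ((278, 205.5), 70, 102, [573.6, 95.7])]
[610.39929956 -15.95723707 187.83022516]
shift [-0.0624 -0.4421 -0.5792] turn [-2.000e-04 -4.172e-01  3.000e-04] rows>= 11
```

{"api": "apply_moves", "payload": {"moves": [[[-0.062,-0.442,-0.58],[0,-0.417,0],0],[[-0.062,-0.442,-0.58],[0,-0.417,0],0],[[-0.062,-0.442,-0.58],[0,-0.417,0],0],[[-0.062,-0.442,-0.58],[0,-0.417,0],0],[[-0.062,-0.442,-0.58],[0,-0.417,0],0],[[-0.062,-0.442,-0.58],[0,-0.417,0],0],[[-0.062,-0.442,-0.58],[0,-0.417,0],0],[[-0.062,-0.442,-0.58],[0,-0.417,0],0],[[-0.062,-0.442,-0.58],[0,-0.417,0],0],[[-0.062,-0.442,-0.58],[0,-0.417,0],0],[[-0.062,-0.442,-0.58],[0,-0.417,0],0],[[-0.062,-0.442,-0.58],[0,-0.417,0],0]]}}

```text
clock: 41.78
eef_pos: [500.0, -158.5, 209.0]
eef_rot: [-3.139, 0.001, 1.575]
wrist_force: [-0.6, 0.2, -0.1]
finger_gap: 94.0
finger_force: 0.0
```

{"api": "apply_moves", "payload": {"moves": [[[-0.5,-0.09,0],[0,0,0],0],[[-0.5,-0.09,0],[0,0,0],0],[[-0.5,-0.09,0],[0,0,0],0],[[-0.5,-0.09,0],[0,0,0],0],[[-0.5,-0.09,0],[0,0,0],0],[[-0.5,-0.09,0],[0,0,0],0]]}}

```text
clock: 42.28
eef_pos: [477.3, -285.2, 208.6]
eef_rot: [-3.14, -0.004, 1.571]
wrist_force: [-0.2, -0.9, -1.1]
finger_gap: 94.3
finger_force: 0.0
```

```bash
python3 - <<'E'
from h import *
ci=viewer.camera_info("wrist"); im=viewer.camera("wrist"); cv2.imwrite("pics/w13.png",im); s=manip.read_state(); print(s["eef_pos"],s["eef_rot"],s["joints"].round(2))
u,v=proj(ci,[476,-324,60])[0].astype(int); print(u,v)
g=cv2.cvtColor(im,cv2.COLOR_BGR2GRAY); m=np.zeros_like(g); m[v-60:v+60,u-60:u+60]=(g[v-60:v+60,u-60:u+60]<150)*255
for c in cv2.findContours(m,cv2.RETR_EXTERNAL,cv2.CHAIN_APPROX_NONE)[0]:
    if cv2.contourArea(c)>800:
        h=cv2.approxPolyDP(cv2.convexHull(c),3,True)[:,0]; print(cv2.boundingRect(c)); 
        for p in h: print(p,"z60",ray(ci,[p],60)[0,:2].round(1),"z0",ray(ci,[p],0)[0,:2].round(1))
E
```

```text
[ 477.66857238 -284.62900557  209.03358414] [-3.14005049 -0.00332057  1.57194333] [-0.6   0.31  1.49  0.    1.34 -0.61]
321 222
(287, 179, 70, 78)
[327 179] z60 [ 481.5 -276.8] z0 [ 482.2 -288.9]
[352 209] z60 [ 508.2 -309.3] z0 [ 513.7 -327.4]
[356 230] z60 [ 513.1 -333.1] z0 [ 519.5 -355.4]
[317 256] z60 [ 470.7 -363.7] z0 [ 469.4 -391.6]
[291 228] z60 [ 442.7 -330.8] z0 [ 436.4 -352.7]
[287 218] z60 [ 438.7 -319.4] z0 [ 431.6 -339.3]
[297 198] z60 [ 449.9 -297.2] z0 [ 444.8 -313.1]
```

```bash
python3 - <<'E'
from h import *
R=pose(-20,36.5); t=R[:,2]; T=np.array([474.2,-325.4,28]); print(t)
go(T-90*t,R=R); go(T-45*t,R=R); go(T,R=R)
E
```

```text
[ 0.20344137 -0.27493524 -0.93969262]
shift [-0.0653 -0.0866  0.3858] turn [-0.0355 -0.1085 -0.2003] rows>= 6
shift [-0.1154 -0.0498  0.5547] turn [-0.0355 -0.1085 -0.2003] rows>= 6
shift [-0.1655 -0.0129  0.7236] turn [-0.0355 -0.1085 -0.2003] rows>= 6
```

{"api": "apply_moves", "payload": {"moves": [[[-0.065,-0.087,0.2],[-0.0355,-0.1085,-0.2],0],[[-0.065,-0.087,0.2],[-0.0355,-0.1085,-0.2],0],[[-0.065,-0.087,0.2],[-0.0355,-0.1085,-0.2],0],[[-0.065,-0.087,0.2],[-0.0355,-0.1085,-0.2],0],[[-0.065,-0.087,0.2],[-0.0355,-0.1085,-0.2],0],[[-0.065,-0.087,0.386],[-0.0355,-0.1085,-0.2],0],[[-0.065,-0.087,0.386],[-0.0355,-0.1085,-0.2],0],[[-0.065,-0.087,0.386],[-0.0355,-0.1085,-0.2],0],[[-0.115,-0.05,0.555],[-0.0355,-0.1085,-0.2],0],[[-0.165,-0.013,0.724],[-0.0355,-0.1085,-0.2],0],[[-0.165,-0.013,0.724],[-0.0355,-0.1085,-0.2],0],[[-0.165,-0.013,0.724],[-0.0355,-0.1085,-0.2],0]]}}

```text
clock: 43.33
eef_pos: [474.2, -326.2, 27.8]
eef_rot: [-3.14, 0.347, 2.205]
wrist_force: [-0.7, 0.3, 1.2]
finger_gap: 94.2
finger_force: 0.0
```

{"api": "apply_moves", "payload": {"moves": [[[0,0,0],[0,0,0],0.6],[[0,0,0],[0,0,0],0.6],[[0,0,0],[0,0,0],0.6],[[0,0,0],[0,0,0],0.6],[[0,0,0],[0,0,0],0.6],[[0,0,0],[0,0,0],0.6],[[0,0,0],[0,0,0],0.6],[[0,0,0],[0,0,0],0.6]]}}

```text
clock: 44.0
eef_pos: [474.7, -326.4, 29.8]
eef_rot: [3.141, 0.353, 2.207]
wrist_force: [-2.1, 3.7, 8.2]
finger_gap: 57.5
finger_force: 35.0
```

```bash
python3 - <<'E'
from h import *
s=manip.read_state();p=s["eef_pos"]; print(p,s["eef_rot"],s["finger_gap"],s["finger_force"],s["wrist_force"],s["joints"].round(2))
go(p+[0,0,90],R=pose(-20,36.5)); go([455,-130,150],R=pose(0,0));  go([455,-110,150],R=pose(20,0))
E
```

```text
[ 474.74473265 -326.39983466   29.82404079] [3.14132137 0.35267401 2.20657425] 57.50489246898307 34.97311770915985 [-2.0630007   3.69502307  8.24918613] [-0.61  0.42  1.86 -0.21  0.54 -1.08]
shift [-1.243e-01  1.000e-04 -3.378e-01] turn [-0.0001  0.0011 -0.0004] rows>= 3
shift [ 0.4712  0.4031 -0.6855] turn [0.0358 0.1084 0.2003] rows>= 6
shift [ 0.5316  0.4506 -0.7078] turn [0.0005 0.2156 0.2065] rows>= 8
```

{"api": "apply_moves", "payload": {"moves": [[[-0.06,0,-0.16],[0,0,0],0.6],[[-0.124,0,-0.338],[0,0,0],0.6],[[0.53,0.45,-0.708],[0,0.215,0.206],0.6],[[0.53,0.45,-0.708],[0,0.215,0.206],0.6],[[0.53,0.45,-0.708],[0,0.215,0.206],0.6],[[0.53,0.45,-0.708],[0,0.215,0.206],0.6],[[0.53,0.45,-0.708],[0,0.215,0.206],0.6],[[0.53,0.45,-0.708],[0,0.215,0.206],0.6],[[0.53,0.45,-0.708],[0,0.215,0.206],0.6],[[0.53,0.45,-0.708],[0,0.215,0.206],0.6],[[0.53,0.45,-0.708],[0,0.215,0.206],0.6],[[0.53,0.45,-0.708],[0,0.215,0.206],0.6]]}}

```text
clock: 45.0
eef_pos: [454.7, -110.7, 149.2]
eef_rot: [3.141, -0.347, 1.573]
wrist_force: [0.3, 0.6, -0.6]
finger_gap: 57.8
finger_force: 35.0
```

```bash
python3 - <<'E'
from h import *
s=manip.read_state();p=s["eef_pos"]; print(p,s["eef_rot"],s["finger_gap"],s["finger_force"],s["joints"].round(2))
go([450,20,100],R=pose(70)); go([450,20,34.5],R=pose(70))
E
```

```text
[ 454.72111375 -110.71288203  149.20915107] [ 3.14056139 -0.34686576  1.57322579] 57.78576468540763 34.966195821762085 [-0.49  0.26  1.75  0.31  1.32 -0.6 ]
shift [ 0.4248 -0.018   0.3629] turn [-0.0003  0.2785  0.0007] rows>= 8
shift [ 0.3358 -0.0182  0.6093] turn [-0.0003  0.2785  0.0007] rows>= 8
```

{"api": "apply_moves", "payload": {"moves": [[[0.425,-0.018,0.363],[0,0.278,0],0.6],[[0.425,-0.018,0.363],[0,0.278,0],0.6],[[0.425,-0.018,0.363],[0,0.278,0],0.6],[[0.425,-0.018,0.363],[0,0.278,0],0.6],[[0.425,-0.018,0.363],[0,0.278,0],0.6],[[0.425,-0.018,0.363],[0,0.278,0],0.6],[[0.425,-0.018,0.363],[0,0.278,0],0.6],[[0.425,-0.018,0.363],[0,0.278,0],0.6],[[0.38,-0.018,0.486],[0,0.278,0],0.6],[[0.336,-0.018,0.609],[0,0.278,0],0.6],[[0.336,-0.018,0.609],[0,0.278,0],0.6],[[0.336,-0.018,0.609],[0,0.278,0],0.6]]}}

```text
clock: 46.0
eef_pos: [450.1, 21.0, 34.9]
eef_rot: [-3.141, -1.218, 1.574]
wrist_force: [-0.4, -0.9, -0.3]
finger_gap: 58.1
finger_force: 35.0
```

{"api": "apply_moves", "payload": {"moves": [[[-0.004,0,0.001],[0,0,0],0.6],[[-0.008,0,0.003],[0,0,0],0.6],[[-0.012,0,0.004],[0,0,0],0.6],[[-0.016,0,0.006],[0,0,0],0.6],[[-0.016,0,0.006],[0,0,0],0.6],[[-0.016,0,0.006],[0,0,0],0.6]]}}

```text
clock: 46.5
eef_pos: [450.4, 20.5, 30.9]
eef_rot: [3.138, -1.221, 1.576]
wrist_force: [-0.2, 1.5, -0.4]
finger_gap: 57.7
finger_force: 35.0
```

{"api": "apply_moves", "payload": {"moves": [[[-0.004,0,0.001],[0,0,0],0.6],[[-0.008,0,0.003],[0,0,0],0.6],[[-0.008,0,0.003],[0,0,0],0.6],[[-0.008,0,0.003],[0,0,0],0.6]]}}

```text
clock: 46.83
eef_pos: [450.4, 20.4, 29.6]
eef_rot: [3.136, -1.223, 1.578]
wrist_force: [-3.3, -3.0, 10.8]
finger_gap: 57.7
finger_force: 35.0
```

{"api": "apply_moves", "payload": {"moves": [[[0,0,0],[0,0,0],0],[[0,0,0],[0,0,0],0],[[0,0,0],[0,0,0],0],[[0,0,0],[0,0,0],0],[[0,0,0],[0,0,0],0],[[0.1,0,-0.036],[0,0,0],0],[[0.25,0,-0.09],[0,0,0],0],[[0.4,0,-0.145],[0,0,0],0],[[0.5,0,-0.18],[0,0,0],0],[[0.5,0,-0.18],[0,0,0],0],[[0.5,0,-0.18],[0,0,0],0]]}}

```text
clock: 47.75
eef_pos: [450.4, 21.0, 162.3]
eef_rot: [3.132, -1.22, 1.582]
wrist_force: [0.1, 0.6, 0.0]
finger_gap: 94.1
finger_force: 0.0
```

{"api": "apply_moves", "payload": {"moves": [[[0.127,0,-0.05],[0,-0.389,0],0],[[0.127,0,-0.05],[0,-0.389,0],0],[[0.127,0,-0.05],[0,-0.389,0],0],[[0.127,0,-0.05],[0,-0.389,0],0],[[0.127,0,-0.05],[0,-0.389,0],0],[[0.127,0,-0.05],[0,-0.389,0],0],[[0.127,0,-0.05],[0,-0.389,0],0],[[0.127,0,-0.05],[0,-0.389,0],0],[[0.127,0,-0.05],[0,-0.389,0],0],[[0.127,0,-0.05],[0,-0.389,0],0],[[0.127,0,-0.05],[0,-0.389,0],0],[[0.127,0,-0.05],[0,-0.389,0],0]]}}

```text
clock: 48.75
eef_pos: [449.8, 21.2, 194.4]
eef_rot: [-3.14, -0.002, 1.575]
wrist_force: [0.8, 0.0, 0.1]
finger_gap: 93.6
finger_force: 0.0
```

```bash
python3 - <<'E'
from h import *
ci=viewer.camera_info("wrist"); im=viewer.camera("wrist"); cv2.imwrite("pics/w14.png",im); s=manip.read_state(); print(s["eef_pos"],s["eef_rot"])
blobs(ci,im,(240,60,384,290),58,150,500)
prof(ci,im,450.5,22,58)
go([450.3,50.7,107],R=pose(-15)); go([450.3,30,30],R=pose(-15))
E
```

```text
[449.83738454  20.58425953 194.4818535 ] [-3.14030210e+00 -2.15968264e-03  1.57360658e+00]
blob (295, 153, 59, 66) z 58 [450.8  24.2] [57.4 67. ] 0.0 min [422.1  -9.3] max [479.5  57.7]
row [((294.5, 189), 179, 161, [421.2, 21.4]), ((295.5, 189), 161, 118, [422.2, 21.4]), ((296.5, 189), 118, 84, [423.2, 21.4]), ((351.5, 189), 95, 142, [478.7, 21.6]), ((352.5, 189), 142, 177, [479.7, 21.6])]
col [((324, 152.5), 179, 154, [450.7, 58.2]), ((324, 153.5), 154, 99, [450.7, 57.2]), ((324, 154.5), 99, 53, [450.7, 56.3]), ((324, 160.5), 55, 82, [450.8, 50.4]), ((324, 161.5), 82, 109, [450.8, 49.4]), ((324, 217.5), 125, 148, [451.1, -8.7]), ((324, 218.5), 148, 172, [451.1, -9.8])]
shift [0.1197 0.0026 0.3502] turn [-0.0003 -0.084   0.0009] rows>= 3
shift [0.0362 0.0028 0.658 ] turn [-0.0003 -0.084   0.0009] rows>= 4
```

{"api": "apply_moves", "payload": {"moves": [[[0.1,0.002,0.1],[0,-0.084,0],0],[[0.12,0.002,0.25],[0,-0.084,0],0],[[0.12,0.002,0.35],[0,-0.084,0],0],[[0.08,0.002,0.5],[0,-0.084,0],0],[[0.036,0.002,0.655],[0,-0.084,0],0],[[0.036,0.002,0.655],[0,-0.084,0],0],[[0.036,0.002,0.655],[0,-0.084,0],0],[[0.036,0.002,0.655],[0,-0.084,0],0.6],[[0.036,0.002,0.655],[0,-0.084,0],0.6],[[0.036,0.002,0.655],[0,-0.084,0],0.6],[[0.036,0.002,0.655],[0,-0.084,0],0.6],[[0.036,0.002,0.655],[0,-0.084,0],0.6]]}}

```text
clock: 49.8
eef_pos: [451.3, 29.4, 32.7]
eef_rot: [3.139, 0.264, 1.572]
wrist_force: [-0.0, 0.2, -0.5]
finger_gap: 63.6
finger_force: 0.0
```

{"api": "apply_moves", "payload": {"moves": [[[0,0,0],[0,0,0],0.6],[[0,0,0],[0,0,0],0.6],[[0,0,0],[0,0,0],0.6]]}}

```text
clock: 50.05
eef_pos: [451.1, 29.3, 32.3]
eef_rot: [3.14, 0.264, 1.572]
wrist_force: [-1.5, 1.1, 6.9]
finger_gap: 57.6
finger_force: 35.0
```

```bash
python3 - <<'E'
from h import *
s=manip.read_state();p=s["eef_pos"]; print(p,s["finger_gap"],s["finger_force"],s["wrist_force"])
go(p+[0,0,70],R=pose(-15)); go([500,-90,220],R=pose(60))
E
```

```text
[451.08327654  29.30145231  32.34609737] 57.639337027904 35.00303328037262 [-1.5285905   1.05148851  6.93219556]
shift [-0.0732  0.0005 -0.2703] turn [0.0007 0.0008 0.0003] rows>= 2
shift [-0.657   0.1962 -0.5994] turn [3.000e-04 4.175e-01 7.000e-04] rows>= 11
```

{"api": "apply_moves", "payload": {"moves": [[[-0.04,0,-0.16],[0,0,0],0.6],[[-0.073,0,-0.27],[0,0,0],0.6],[[-0.657,0.196,-0.6],[0,0.417,0],0.6],[[-0.657,0.196,-0.6],[0,0.417,0],0.6],[[-0.657,0.196,-0.6],[0,0.417,0],0.6],[[-0.657,0.196,-0.6],[0,0.417,0],0.6],[[-0.657,0.196,-0.6],[0,0.417,0],0.6],[[-0.657,0.196,-0.6],[0,0.417,0],0.6],[[-0.657,0.196,-0.6],[0,0.417,0],0.6],[[-0.657,0.196,-0.6],[0,0.417,0],0.6],[[-0.657,0.196,-0.6],[0,0.417,0],0.6],[[-0.657,0.196,-0.6],[0,0.417,0],0.6]]}}

```text
clock: 51.05
eef_pos: [499.9, -90.9, 220.2]
eef_rot: [3.137, -0.962, 1.575]
wrist_force: [-0.0, -0.3, -1.0]
finger_gap: 57.8
finger_force: 35.0
```

```bash
python3 - <<'E'
from h import *
s=manip.read_state();p=s["eef_pos"]; print(p,s["finger_gap"],s["finger_force"],s["joints"].round(2))
go([590.7,-121.5,150],R=pose(75));go([590.7,-121.5,90],R=pose(75))
E
```

```text
[499.94420931 -90.8530143  220.15595216] 57.83843841023455 34.99765455722809 [-0.63  0.49  1.51  0.75  1.78 -0.72]
shift [-0.3012  0.3622  0.0602] turn [0.0002 0.1104 0.0008] rows>= 3
shift [-0.4981  0.3616  0.1975] turn [0.0002 0.1104 0.0008] rows>= 4
```

{"api": "apply_moves", "payload": {"moves": [[[-0.3,0.362,0.06],[0,0.11,0],0.6],[[-0.3,0.362,0.06],[0,0.11,0],0.6],[[-0.3,0.362,0.06],[0,0.11,0],0.6],[[-0.3,0.362,0.06],[0,0.11,0],0.6],[[-0.5,0.362,0.197],[0,0.11,0],0.6],[[-0.5,0.362,0.197],[0,0.11,0],0.6],[[-0.5,0.362,0.197],[0,0.11,0],0.6],[[-0.5,0.362,0.197],[0,0.11,0],0.6],[[-0.5,0.362,0.197],[0,0.11,0],0.6]]}}

```text
clock: 51.8
eef_pos: [590.9, -122.0, 90.9]
eef_rot: [3.131, -1.301, 1.582]
wrist_force: [0.7, 0.6, -0.1]
finger_gap: 57.7
finger_force: 35.0
```

```bash
python3 - <<'E'
from h import *
s=manip.read_state();p=s["eef_pos"]; print(p,s["eef_rot"],s["finger_gap"],s["finger_force"])
for z in (52,47.5): go([590.7,-121.5,z],R=pose(75))
ct=viewer.camera_info("top"); it=viewer.camera("top"); cv2.imwrite("pics/t10.png",it)
prof(ct,it,590.7,-118.2,p[2]+21,24); prof(ct,it,611,-12.4,68,26)
E
```

```text
[ 590.90487916 -122.01669528   90.91842726] [ 3.13125877 -1.30105325  1.58238603] 57.71219130740045 34.99779403209686
shift [-0.1495 -0.0012  0.0435] turn [-0.0003  0.0025  0.001 ] rows>= 1
shift [-0.1668 -0.0013  0.0483] turn [-0.0003  0.0025  0.001 ] rows>= 2
row [((355.5, 194), 48, 92, [592.4, -88.8]), ((356.5, 194), 92, 110, [592.4, -91.1]), ((379.5, 194), 108, 85, [590.9, -144.9]), ((380.5, 194), 85, 69, [590.9, -147.2]), ((386.5, 194), 71, 96, [590.5, -161.2]), ((387.5, 194), 96, 144, [590.4, -163.5])]
col [((368, 178.5), 143, 83, [628.2, -119.3]), ((368, 179.5), 83, 66, [625.8, -119.3]), ((368, 182.5), 71, 102, [618.7, -119.0]), ((368, 206.5), 101, 52, [562.3, -116.9])]
row [((310.5, 189), 75, 103, [612.2, 16.5]), ((333.5, 189), 107, 80, [610.7, -39.3])]
col [((322, 170.5), 150, 97, [656.8, -12.7]), ((322, 171.5), 97, 67, [654.3, -12.6]), ((322, 177.5), 69, 86, [639.6, -12.2]), ((322, 178.5), 86, 107, [637.1, -12.1]), ((322, 200.5), 109, 93, [583.4, -10.6]), ((322, 201.5), 93, 52, [580.9, -10.6]), ((322, 212.5), 65, 85, [554.3, -9.8]), ((322, 213.5), 85, 138, [551.8, -9.7])]
```

Cup centre ≈ (590.5, −117.7), over the far disc. Lowering.

{"api": "apply_moves", "payload": {"moves": [[[-0.05,0,0.014],[0,0.003,0],0.6],[[-0.09,0,0.026],[0,0.003,0],0.6],[[-0.12,0,0.035],[0,0.003,0],0.6],[[-0.135,0,0.039],[0,0.003,0],0.6],[[-0.145,0,0.042],[0,0.003,0],0.6],[[-0.152,0,0.044],[0,0.003,0],0.6],[[-0.158,0,0.046],[0,0.003,0],0.6],[[-0.164,0,0.047],[0,0.003,0],0.6],[[-0.164,0,0.047],[0,0.003,0],0.6],[[-0.164,0,0.047],[0,0.003,0],0.6]]}}

```text
clock: 52.68
eef_pos: [590.6, -121.4, 47.3]
eef_rot: [3.135, -1.312, 1.579]
wrist_force: [-1.8, 1.7, 5.1]
finger_gap: 57.7
finger_force: 35.0
```

{"api": "apply_moves", "payload": {"moves": [[[0,0,0],[0,0,0],0],[[0,0,0],[0,0,0],0],[[0,0,0],[0,0,0],0],[[0,0,0],[0,0,0],0],[[0,0,0],[0,0,0],0],[[0.1,0,-0.027],[0,0,0],0],[[0.25,0,-0.067],[0,0,0],0],[[0.4,0,-0.107],[0,0,0],0],[[0.55,0,-0.147],[0,0,0],0],[[0.55,0,-0.147],[0,0,0],0],[[0.55,0,-0.147],[0,0,0],0]]}}

```text
clock: 53.6
eef_pos: [590.7, -121.8, 190.7]
eef_rot: [3.125, -1.309, 1.588]
wrist_force: [0.5, 0.7, -2.3]
finger_gap: 94.1
finger_force: 0.0
```

{"api": "apply_moves", "payload": {"moves": [[[0.1,-0.4,-0.4],[0,0,0],0],[[0.1,-0.4,-0.4],[0,0,0],0],[[0.1,-0.4,-0.4],[0,0,0],0],[[0.1,-0.4,-0.4],[0,0,0],0],[[0.1,-0.4,-0.4],[0,0,0],0],[[0.1,-0.4,-0.4],[0,0,0],0]]}}

```text
clock: 54.1
eef_pos: [490.4, -212.4, 237.4]
eef_rot: [-3.14, -1.313, 1.569]
wrist_force: [-0.5, 0.6, -0.4]
finger_gap: 94.2
finger_force: 0.0
```

```bash
python3 - <<'E'
from h import *
ct=viewer.camera_info("top"); it=viewer.camera("top"); cv2.imwrite("pics/t11.png",it)
for x,y,z in((590.7,-118.2,68),(611,-12.4,68),(632,93.6,74)): print(x); prof(ct,it,x,y,z,24)
cs=viewer.camera_info("scene"); im=viewer.camera("scene"); cv2.imwrite("pics/s11.png",im)
# vertical edges of the near faces in the scene view: predicted top/bottom rows against the grey steps
g=cv2.cvtColor(im,cv2.COLOR_BGR2GRAY).astype(int)
for c,h,zt in(((590.7,-118.2),29,68),((611,-11.5),29,68),((632,95),34,74)):
    a,b=proj(cs,[[c[0]-h,c[1],zt],[c[0]-h,c[1],8]]); u=int(a[0]); print(a.round(1),b.round(1),int(a[1])-14,g[int(a[1])-14:int(b[1])+10,u].tolist())
# bystanders unchanged against the first picture
i0=cv2.imread("pics/top0.png"); d=cv2.absdiff(i0,it).max(2)
for n,(x0,y0,x1,y1) in dict(phone=(285,98,322,160),cutters=(182,140,224,180),driver=(365,130,418,148)).items(): print(n,int((d[y0:y1,x0:x1]>30).sum()))
E
```

```text
590.7
row [((353.5, 196), 47, 74, [592.3, -87.3]), ((354.5, 196), 74, 98, [592.2, -89.7]), ((377.5, 196), 98, 74, [590.7, -145.4]), ((386.5, 196), 66, 101, [590.1, -167.2]), ((387.5, 196), 101, 138, [590.1, -169.6])]
col [((366, 177.5), 142, 112, [636.7, -119.2]), ((366, 178.5), 112, 66, [634.2, -119.1]), ((366, 184.5), 63, 83, [619.5, -118.6]), ((366, 185.5), 83, 103, [617.1, -118.5]), ((366, 207.5), 101, 86, [563.5, -116.5]), ((366, 208.5), 86, 50, [561.1, -116.4])]
611
row [((310.5, 189), 69, 95, [612.2, 16.5]), ((333.5, 189), 99, 74, [610.7, -39.3])]
col [((322, 170.5), 140, 89, [656.8, -12.7]), ((322, 171.5), 89, 61, [654.3, -12.6]), ((322, 177.5), 63, 79, [639.6, -12.2]), ((322, 178.5), 79, 98, [637.1, -12.1]), ((322, 201.5), 86, 47, [580.9, -10.6])]
632
row [((257.5, 181), 145, 126, [634.4, 144.2]), ((258.5, 181), 126, 83, [634.3, 141.8]), ((259.5, 181), 83, 62, [634.3, 139.4]), ((263.5, 181), 63, 81, [634.0, 129.7]), ((264.5, 181), 81, 99, [633.9, 127.3]), ((291.5, 181), 98, 67, [632.2, 61.9])]
col [((278, 163.5), 139, 87, [675.9, 93.8]), ((278, 164.5), 87, 61, [673.5, 93.8])
[... 162 characters left out ...]
.2 190.4] [360.  209.4] 176 [14, 17, 25, 52, 78, 99, 129, 165, 185, 174, 143, 116, 103, 105, 101, 90, 75, 63, 59, 59, 58, 60, 59, 59, 54, 62, 57, 58, 58, 57, 56, 62, 60, 63, 64, 68, 67, 68, 65, 69, 105, 154, 191]
[327.6 197.9] [327.1 217.5] 183 [201, 203, 202, 197, 180, 169, 180, 191, 185, 157, 128, 105, 108, 103, 107, 102, 88, 73, 59, 57, 61, 58, 60, 55, 58, 59, 61, 57, 56, 57, 55, 60, 68, 62, 59, 59, 64, 66, 64, 61, 64, 79, 128, 172]
[292.4 204.5] [292.6 226.8] 190 [202, 201, 200, 203, 198, 180, 152, 124, 109, 105, 105, 104, 108, 105, 100, 98, 80, 68, 61, 59, 55, 60, 58, 58, 58, 55, 55, 57, 59, 58, 58, 59, 56, 59, 63, 62, 58, 61, 66, 66, 67, 62, 63, 92, 145, 185]
phone 0
cutters 0
driver 0
```

```bash
python3 -c "
from cell import manip
print(manip.sign_off())"
```

```text
the job is handed in; nothing more can be done
None
```

The job is handed in at about 54 s of robot time: the two rolls that were on the bench (middle, then small) are home on the spindle, the cover cup is upside down over them, and both parts cups are upside down over the two discs. In the last images all three cups sat flat and the phone, cutters and screwdriver had not moved.

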